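# Clear down the welding bench

### The job

Clear down the welding bench after class: slide the vise jaw fully open by its red post, lift the finished bracket out and stand it on its base plate on the wooden board, then run the empty jaw fully shut again. The yellow screw tins all look alike, so lift each one to feel its weight: stand the full ones in the green tray and the empty ones in the orange tray, lid up, flat on the tray floor and not stacked, before or after the vise work. Leave the other tools on the bench where they are.

Things in the scene. Friction and masses are not known exactly. Their poses are not given: they have to be found in the camera images.
- vise: Blue low vise fixed to the bench. Origin on the bench under the place of the bracket; z up. Its flat bed is 40 mm above the bench, 130 mm wide along its x and running from y = -75 to +200 mm. The fixed jaw (blue, top 68 mm above the bench) stands at y = -26 to -60 mm; the grey sliding jaw on the +y side slides along the vise's y.
- vise_jaw (a joint): Travel of the sliding jaw along the vise's +y, in m: 0 with the jaw up against the bracket (start), +0.045 fully open, -0.044 fully shut on the empty vise. It takes about 6 N to slide and stays where it is left. A steel lip on the jaw, 68 mm above the bench at its top, hooks 6 mm over the edge of the bracket's base plate, so the bracket cannot lift out until the jaw is opened.
- jaw_grip (a point): Grip point on the upright round red post (18 mm diameter) of the sliding jaw, on its axis, 103 mm above the bench; the post stands from 68 to 118 mm above the bench. It moves with the jaw and lies 75 mm along the vise's +y from the middle of the bracket at the start; its axes are parallel to the vise's.
- bracket: The finished weldment, a steel inverted T, about 0.56 kg: base plate 90 (its x) by 50 (its y) by 8 mm, and standing on it along x, in the middle, a fin 80 mm long, 8 mm thick (along y), its top 75 mm above the underside. Origin at the centre of the underside, z up. It starts clamped on the vise's bed, its fin across the slide direction and standing 47 mm clear above the jaws; the fin is the thing to grip.
- board: Square wooden board fixed to the bench for finished work, 150 x 150 x 12 mm. Origin at the centre of its underside.
- green_tray: Green sheet tray fixed to the bench, 280 mm long (its x) by 125 mm wide (its y), 5 mm floor and 5 mm walls, rim 16 mm above the bench. Origin at the centre of its underside. Holds three tins side by side in a row along x, each tin's long side across the tray (along the tray's y), 85 mm apart. The green and orange trays may swap places. For full tins.
- orange_tray: Orange sheet tray fixed to the bench, 280 mm long (its x) by 125 mm wide (its y), 5 mm floor and 5 mm walls, rim 16 mm above the bench. Origin at the centre of its underside. Holds three tins side by side in a row along x, each tin's long side across the tray (along the tray's y), 85 mm apart. The green and orange trays may swap places. For empty tins.
- tin_a: One of six look-alike yellow tins with dark lids and a paper band; only four or five of them are on the bench in a run. Rigid box 90 mm long (its x) by 54 mm wide (its y) by 62 mm tall, lid fixed shut. Origin at the centre of its underside, z up through the lid. A full tin weighs 0.45 to 0.65 kg, an empty one 0.11 to 0.17 kg; nothing but the weight tells which, the name included.
- tin_b: One of six look-alike yellow tins with dark lids and a paper band; only four or five of them are on the bench in a run. Rigid box 90 mm long (its x) by 54 mm wide (its y) by 62 mm tall, lid fixed shut. Origin at the centre of its underside, z up through the lid. A full tin weighs 0.45 to 0.65 kg, an empty one 0.11 to 0.17 kg; nothing but the weight tells which, the name included.
- tin_c: One of six look-alike yellow tins with dark lids and a paper band; only four or five of them are on the bench in a run. Rigid box 90 mm long (its x) by 54 mm wide (its y) by 62 mm tall, lid fixed shut. Origin at the centre of its underside, z up through the lid. A full tin weighs 0.45 to 0.65 kg, an empty one 0.11 to 0.17 kg; nothing but the weight tells which, the name included.
- tin_d: One of six look-alike yellow tins with dark lids and a paper band; only four or five of them are on the bench in a run. Rigid box 90 mm long (its x) by 54 mm wide (its y) by 62 mm tall, lid fixed shut. Origin at the centre of its underside, z up through the lid. A full tin weighs 0.45 to 0.65 kg, an empty one 0.11 to 0.17 kg; nothing but the weight tells which, the name included.
- tin_e: One of six look-alike yellow tins with dark lids and a paper band; only four or five of them are on the bench in a run. Rigid box 90 mm long (its x) by 54 mm wide (its y) by 62 mm tall, lid fixed shut. Origin at the centre of its underside, z up through the lid. A full tin weighs 0.45 to 0.65 kg, an empty one 0.11 to 0.17 kg; nothing but the weight tells which, the name included.
- tin_f: One of six look-alike yellow tins with dark lids and a paper band; only four or five of them are on the bench in a run. Rigid box 90 mm long (its x) by 54 mm wide (its y) by 62 mm tall, lid fixed shut. Origin at the centre of its underside, z up through the lid. A full tin weighs 0.45 to 0.65 kg, an empty one 0.11 to 0.17 kg; nothing but the weight tells which, the name included.
- brush: Wire brush lying on the bench to the right of the trays, about 190 mm long. Not part of the job.
- chipping_hammer: Hammer lying on the bench beyond the tins, about 220 mm long. Not part of the job.
- flap_disc: Orange grinding disc lying flat, 116 mm across, 10 mm thick, beyond the trays. Not part of the job.

How it is judged:
By the outcome, as a careful person would: the job done as asked, in the order asked, and still so for the second after the job is handed in, with the robot touching nothing.
Of tin_a, tin_b, tin_c, tin_d, tin_e, tin_f only 4 to 5 are there at a start; the rules pass over those that are not, and their reading is None.
At some moment in a run one of tin_a, tin_b, tin_c, tin_d, tin_e, tin_f may be knocked a few centimetres aside while the robot is not near it.
Once in a run the grip may slacken for a moment while it holds something.
It also fails if it takes over 210 s, if anything falls off the work surface, if the arm or the gripper's body presses on something with over 40 N, if the wrist force passes 120 N, or if a joint passes its speed limit or range.

### The arm

A 7-joint arm with a two-finger parallel gripper is mounted at the origin on the work surface. World frame = base frame: x ahead of the robot, y to its left, z up, the work surface at z = 0. Lengths are in m, angles in rad, forces in N, time in s.
With the tool pointing down it reaches from about 0.4 to 0.875 m from the base axis. Payload 19.3 kg.
Tool frame: the origin (TCP) lies midway between the tips of the shut fingers; the grasp point (between the pads) lies 19 mm behind it (bot.pinch_z is the distance from the TCP to the grasp point, in m); z points along the fingers, y is the line along which they close (so a half turn about z gives the same grasp; the last joint's range is limited). The gripper opens to 85 mm and grips with 20 to 120 N. Pads are 22 mm wide; open, the fingers measure 114 mm over their backs; the gripper's body (76 mm by 85 mm) begins 54 mm behind the grasp point. The pads swing forward as they close: fully open they stand 13 mm farther back than shut.
Start: joints at [1.175, 0.521, -0.036, 1.599, 0.021, 1.021, -0.113], TCP at [0.2, -0.592, 0.231] pointing down, gripper open.
Joint ranges: [-2.91, 2.91], [-0.3, 2.13], [-1.5, 1.42], [0.17, 2.43], [-1.26, 4.41], [0.16, 1.93], [-2.52, 2.52]. Speed limits (rad/s): [1.89, 1.89, 2.39, 2.39, 3.01, 3.01, 3.01].

### API

Orientations are given as [roll, pitch, yaw] about the fixed x, y, z axes, in that order (R = Rz(yaw) Ry(pitch) Rx(roll)).
In Python, from workcell import observe, viewer, bot gives the robot as it stands. The module is installed in compiled form; this text tells all that it offers.
- The arm moves only by the tool play_rows, never from a script. Its argument "motion" is a list of rows, each a list of 7 numbers: the shift along the tool's x, y, z in cm, then the turn, a rotation vector about the tool's x, y, z in rad, then the opening, from -1 (shut) to 1 (fully open), so that 0 is half open. A call has exactly 5 rows; each row is the pose to reach, as a shift and turn from the pose commanded when the call began, along the tool's axes at that moment; what a row does not reach only later rows make up. A row lasts 1/10 s, in which the tool goes at most 50 mm and 8.59 degrees, less where a joint would pass 70% of its speed; a pose out of reach is approached as far as the arm can. A call with a gripper value outside its range is refused whole. The fingers move at their own pace and stop on an object; "squeeze" is the grip in N (left out, the last holds). Time passes only in rows, so rows that repeat a pose let the fingers close, or fill a call up. It gives the time, the measured TCP pose, the force, the opening and the grip force at its end, in the units of the state.
- observe(): the state, without advancing time (a new reading comes with each control period).
- viewer.grab_frame(name): name is "scene" or "top" or "wrist"; returns (picture, depth): 400x640x3 uint8, red, green, blue; 400x640 float32, m along the optical axis (not along the pixel's ray), 0 where there is no reading.
- viewer.camera_info(name): a dict with "fx", "fy", "cx", "cy" (pixels), "k1" (the pictures are not rectified: a ray, as slopes to the right and down, at radius r is drawn at 1 + k1 r^2 times it, then the intrinsics apply), "R" (3x3) and "t" (3): a world point X has camera coordinates R X + t. Camera axes: x right, y down, z forward; pixel columns grow to the right and rows downward; lengths in m; the calibration is good to about 2 mm. A picture is of the moment at which its call begins: read the wrist's pose just before it. camera_info takes no time and is no camera call; for the wrist camera it gives the pose at the moment of the call.
- bot.job_done(): hands the job in; it is judged then, once.
The state is a dict: "clock": time; "qpos": joint angles; "qd": joint speeds; "joint_efforts": joint torques, N m; "position": TCP position; "tool_rot": TCP orientation; "force": force on the tool from outside, world axes, zero at the start; "moment": the same for the moment, N m; "grip_width": finger opening in m; "finger_force": force on a finger pad.
Only numpy, scipy, OpenCV 4.12 (cv2) and the standard library are available. Lean on these libraries where they do the work, as an engineer would, in place of code of your own. Each camera call takes 0.05 s, during which the arm holds its last target. There are 200 camera calls.

## Working session

There is one attempt and no reset: what is moved stays moved. The work goes in short steps, Python scripts to look and compute and a tool call to move; the robot and the scene stay as the last step left them, time stands still between calls to the robot, and variables do not carry over. Pictures are saved under pics/ and viewed, at most 14 in all, crops included, and the job is handed in when it is done.

Besides the shell and the picture viewer there is one more tool, called as a command line: name --pt "numbers of a row" for each row, then --argument value for the rest. play_rows: Moves the arm, as the interface text tells. Its arguments: {"type":"object","properties":{"motion":{"type":"array"},"squeeze":{"type":"number"}},"required":["motion"]}

```bash
mkdir -p pics
cat > h.py <<'E'
import numpy as np, cv2
from workcell import observe, viewer, bot
def grab(n,save=None):
    ci=viewer.camera_info(n); p,d=viewer.grab_frame(n)
    if save: cv2.imwrite('pics/'+save,p[:,:,::-1])
    return p,d,ci
def pts(d,ci):
    h,w=d.shape; u,v=np.meshgrid(np.arange(w),np.arange(h))
    K=np.array([[ci['fx'],0,ci['cx']],[0,ci['fy'],ci['cy']],[0,0,1.]])
    s=cv2.undistortPoints(np.stack([u,v],-1).reshape(-1,1,2).astype(float),K,np.array([ci['k1'],0,0,0.])).reshape(h,w,2)
    X=np.concatenate([s*d[...,None],d[...,None]],-1)
    return (X-np.array(ci['t']))@np.array(ci['R'])
E
python3 - <<'E'
from h import *
s=observe(); print(s)
for n in('scene','top','wrist'):
    p,d,ci=grab(n,n+'0.png'); print(n,ci,np.mean(d>0)); np.savez(n+'0.npz',p=p,d=d,X=pts(d,ci))
a=[cv2.imread(f'pics/{n}0.png') for n in('scene','top')]
E
```

```text
{'clock': 0.0, 'qpos': array([ 1.1747943 ,  0.52202087, -0.03634732,  1.59997391,  0.02121382,
        1.0210839 , -0.11278931]), 'qd': array([-0.00140976, -0.00142245, -0.00116718, -0.00200796, -0.00037069,
        0.00130978,  0.00178415]), 'joint_efforts': array([-4.68050985e-04, -9.27132940e+01,  1.97950713e+00, -3.69936454e+01,
        1.77250343e-02,  8.30088858e-03, -9.67996516e-05]), 'position': array([ 0.19991543, -0.59182938,  0.23073344]), 'tool_rot': array([-3.14049493e+00,  7.90033648e-05,  3.25826664e-01]), 'force': array([ 0.6583743 ,  0.10314394, -0.10908909]), 'moment': array([0.05639745, 0.07180878, 0.04801734]), 'finger_force': 0.0, 'grip_width': 0.08531902786532186}
scene {'fx': 367.3468495424488, 'fy': 367.3468495424488, 'cx': 320.1411873438814, 'cy': 192.73995273802066, 'k1': -0.028126916068057246, 'R': array([[-0.66193799,  0.74947391,  0.01126723],
       [ 0.63311804,  0.56709244, -0.52684695],
       [-0.40124761, -0.34160653, -0.84988548]]), 't': array([ 0.44925284, -0.32548961,  1.44899642])} 0.9958515625
top {'fx': 478.512056751532, 'fy': 478.512056751532, 'cx': 311.024124009719, 'cy': 201.4006766696043, 'k1': 0.015043402689211107, 'R': array([[-0.01377243, -0.99990008,  0.00318538],
       [-0.99011934,  0.01319297, -0.13960526],
       [ 0.13954929, -0.00507661, -0.99020211]]), 't': array([-0.03698627,  0.61299372,  1.17261308])} 0.9958515625
wrist {'fx': 341.09629338102235, 'fy': 341.09629338102235, 'cx': 317.69298761631285, 'cy': 200.11628303036883, 'k1': -0.033203368754171785, 'R': array([[ 3.20199321e-01, -9.47349854e-01, -8.06285978e-04],
       [-9.04851499e-01, -3.06086934e-01,  2.95896188e-01],
       [-2.80564004e-01, -9.40161894e-02, -9.55219763e-01]]), 't': array([-0.62385783, -0.0367763 ,  0.37797291])} 0.99600390625
```

View pics/top0.png

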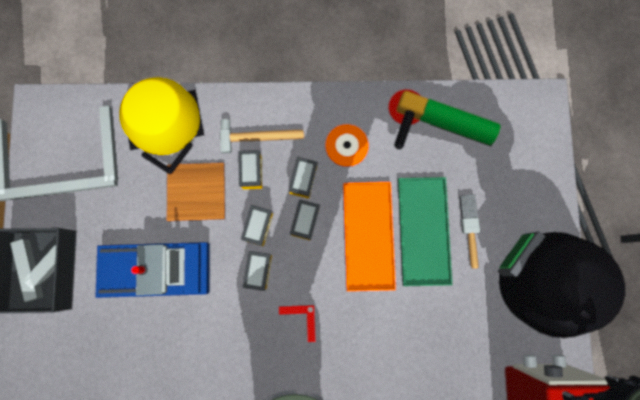

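View pics/scene0.png

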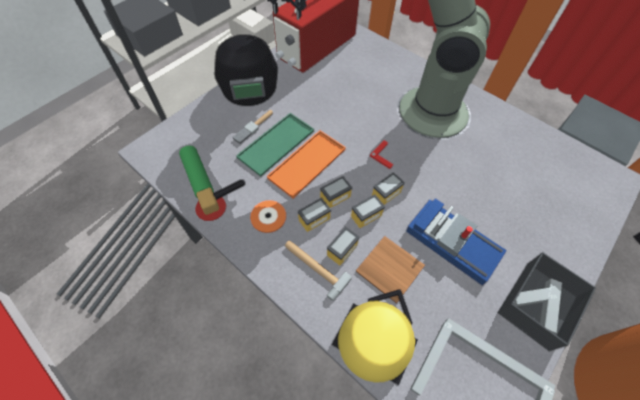

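The top view shows five tins at about (250,170), (304,176), (256,225), (305,218) and (257,270). The orange tray is at (369,235), green tray (425,230), board (196,191), vise (152,269) with its red post (138,269) and the bracket at (176,266). The scene view agrees.

```bash
cat > seg.py <<'E'
from h import *
def rect(P):
    (c,s,a)=cv2.minAreaRect((P[:,:2]*1000).astype(np.float32)); 
    if s[0]<s[1]: s=(s[1],s[0]); a+=90
    a=(a+90)%180-90
    return np.round(c,1),np.round(s,1),round(a,1)
def comps(mask,X,minn=60):
    n,l,st,_=cv2.connectedComponentsWithStats(mask.astype(np.uint8))
    for i in range(1,n):
        if st[i,4]>=minn: yield X[l==i], st[i]
E
python3 - <<'E'
from seg import *
for n in('top','scene'):
    z=np.load(n+'0.npz'); p,d,X=z['p'],z['d'],z['X']; Z=X[...,2]
    inb=(X[...,0]>0.2)&(X[...,0]<0.95)&(abs(X[...,1])<0.6)&(d>0)
    print(n,'bench',np.median(Z[inb&(abs(Z)<.02)]))
    print('tall')
    for P,st in comps(inb&(Z>0.045)&(Z<.075),X): print(st[:4],len(P),'z',np.round(np.median(P[:,2]),4),rect(P))
    print('taller')
    for P,st in comps(inb&(Z>0.08)&(Z<.13),X,8): print(st[:4],len(P),'z',np.round(np.percentile(P[:,2],[50,98]),4),rect(P))
    hsv=cv2.cvtColor(p,cv2.COLOR_RGB2HSV); H,S,V=[hsv[...,i].astype(int) for i in range(3)]
    for nm,m in dict(green=(H>65)&(H<90)&(S>80),orange=(H<14)&(H>5)&(S>180),blue=(H>100)&(H<125)&(S>120),red=((H<4)|(H>175))&(S>150),board=(H<16)&(H>5)&(S>80)&(S<180)).items():
        for P,st in comps(m&inb&(Z<.14),X,20): print(nm,st[:4],len(P),'z',np.round(np.median(P[:,2]),4),rect(P))
E
```

```text
top bench 0.000864366515271415
tall
[119  78  77  74] 691 z 0.0664 (array([830.2, 336.1]), array([188.7, 154.2]), -50.3)
[394  91 107  59] 2384 z 0.0571 (array([ 783.4, -389.3]), array([264.1, 158.2]), 70.9)
[238 150  24  37] 831 z 0.0634 (array([698. , 110.2]), array([92.4, 57.4]), 1.5)
[289 157  29  40] 788 z 0.0631 (array([675. , -26.1]), array([91.6, 54.9]), -14.7)
[290 199  31  41] 807 z 0.0631 (array([566.2, -29.5]), array([91.2, 54.9]), -15.9)
[240 205  33  41] 839 z 0.0633 (array([553.1,  92.4]), array([91.9, 57.3]), -17.1)
[ 56 229  13  82] 536 z 0.06 (array([451.6, 563.7]), array([197.7,   7.7]), 0.1)
[133 243  68  52] 2558 z 0.0684 (array([449. , 314.5]), array([164.2, 121.3]), -89.2)
[ 50 244   6  25] 86 z 0.0515 (array([483.7, 594.2]), array([58.5, 11.4]), -0.1)
[242 251  29  40] 882 z 0.0631 (array([441.1,  91.5]), array([91.1, 57.9]), -10.4)
[498 266  25  56] 125 z 0.0624 (array([ 374.5, -520.3]), array([144.3,  19.2]), 21.0)
[514 355  31  16] 215 z 0.0668 (array([ 217.7, -563.1]), array([71. , 29.2]), -84.9)
taller
[120  78  69  67] 3461 z [0.1117 0.1262] (array([842.
[... 4551 characters left out ...]
20  27] 150 z 0.0127 (array([328. , -22.5]), array([113.1,  59.6]), 46.8)
red [196 198  29  22] 231 z 0.0079 (array([ 877.4, -298.9]), array([90.9, 70.9]), -31.0)
red [462 228   9  10] 47 z 0.1039 (array([450. , 363.4]), array([13.3, 11.8]), -14.1)
board [267 131  78  67] 2436 z 0.0048 (array([ 525.3, -201.9]), array([282.3, 138.8]), 0.2)
board [198 199  21  16] 46 z 0.0104 (array([ 869.1, -317.8]), array([65.9, 55.4]), 69.7)
board [250 200  36  33] 670 z 0.0091 (array([ 768. , -145.5]), array([115.8, 112.6]), -80.7)
board [357 237  67  57] 2207 z 0.0106 (array([649.3, 252.1]), array([159.6, 146.6]), 0.7)
board [391 295   8   7] 38 z 0.0107 (array([717.3, 316.5]), array([18.2, 15.3]), -35.8)
```

```bash
cat > plan.py <<'E'
# usage: plan.py x y z yaw_deg [x y z yaw ...]; prints per call: shift cm (tool axes), turn z rad
import sys
from h import *
from scipy.spatial.transform import Rotation as Ro
def plan(wps,ml=.24,mr=.74,quiet=False):
    s=observe(); p=s['position']; R=Ro.from_euler('xyz',s['tool_rot'])
    yaw=s['tool_rot'][2]
    print('t',round(s['clock'],1),'pos',np.round(p,4),'yaw',round(np.degrees(yaw),1),'rp',np.round(s['tool_rot'][:2],3),'q7',round(s['qpos'][6],2),'F',np.round(s['force'],1),'w',round(s['grip_width'],4))
    for x,y,z,yd in wps:
        q=np.array([x,y,z]); Rt=Ro.from_euler('xyz',[np.pi,0,np.radians(yd)])
        rv=(R.inv()*Rt).as_rotvec()
        n=int(max(1,np.ceil(np.linalg.norm(q-p)/ml-1e-6),np.ceil(np.linalg.norm(rv)/mr-1e-6)))
        for k in range(1,n+1):
            pk=p+(q-p)*k/n; p0=p+(q-p)*(k-1)/n
            R0=R*Ro.from_rotvec(rv*(k-1)/n)
            print(' ',np.round(R0.inv().apply(pk-p0)*100,2),'turn',np.round(rv/n,3))
        p,R=q,Rt
if __name__=='__main__':
    a=list(map(float,sys.argv[1:])); plan([a[i:i+4] for i in range(0,len(a),4)])
E
python3 plan.py .5 .03 .3 180
```

```text
t 0.1 pos [ 0.1999 -0.5919  0.2309] yaw 18.7 rp [-3.141  0.   ] q7 -0.11 F [-0.3 -0.1 -0.5] w 0.0855
  [ 12.08 -12.33  -1.72] turn [-0.    -0.    -0.704]
  [17.19 -1.58 -1.72] turn [-0.    -0.    -0.704]
  [14.13  9.92 -1.73] turn [-0.    -0.    -0.704]
  [ 4.34 16.71 -1.73] turn [-0.    -0.    -0.704]
```

play_rows --pt "2.4 -2.5 -0.35 0 0 -0.14 1" --pt "4.8 -4.9 -0.7 0 0 -0.28 1" --pt "7.2 -7.4 -1.05 0 0 -0.42 1" --pt "9.7 -9.9 -1.4 0 0 -0.56 1" --pt "12.1 -12.3 -1.7 0 0 -0.7 1"

```text
clock: 0.65
position: [0.2757, -0.4354, 0.2484]
tool_rot: [-3.141, 0.0, 1.032]
force: [1.1, -0.9, -0.4]
grip_width: 0.0855
finger_force: 0.0
```

play_rows --pt "3.4 -0.3 -0.35 0 0 -0.14 1" --pt "6.9 -0.6 -0.7 0 0 -0.28 1" --pt "10.3 -1 -1 0 0 -0.42 1" --pt "13.7 -1.3 -1.4 0 0 -0.56 1" --pt "17.2 -1.6 -1.7 0 0 -0.7 1"

```text
clock: 1.15
position: [0.3511, -0.2803, 0.2655]
tool_rot: [-3.141, 0.0, 1.731]
force: [0.2, -0.6, -0.9]
grip_width: 0.0855
finger_force: 0.0
```

```bash
python3 plan.py .5 .03 .3 180
```

```text
t 1.1 pos [ 0.3511 -0.2803  0.2655] yaw 99.2 rp [-3.141  0.   ] q7 0.57 F [ 0.2 -0.6 -0.9] w 0.0855
  [14.13  9.83 -1.73] turn [-0.     0.    -0.705]
  [ 4.38 16.64 -1.73] turn [-0.     0.    -0.705]
```

play_rows --pt "2.8 2 -0.35 0 0 -0.14 1" --pt "5.7 3.9 -0.7 0 0 -0.28 1" --pt "8.5 5.9 -1 0 0 -0.42 1" --pt "11.3 7.8 -1.4 0 0 -0.56 1" --pt "14.1 9.8 -1.7 0 0 -0.7 1"

```text
clock: 1.65
position: [0.4261, -0.1258, 0.2826]
tool_rot: [-3.141, 0.0, 2.431]
force: [0.5, -1.0, -0.5]
grip_width: 0.0854
finger_force: 0.0
```

play_rows --pt "0.9 3.3 -0.35 0 0 -0.14 1" --pt "1.8 6.6 -0.7 0 0 -0.28 1" --pt "2.6 10 -1 0 0 -0.42 1" --pt "3.5 13.3 -1.4 0 0 -0.56 1" --pt "4.4 16.6 -1.7 0 0 -0.7 1"

```text
clock: 2.15
position: [0.502, 0.0282, 0.2995]
tool_rot: [-3.141, 0.0, 3.131]
force: [0.5, -0.7, 0.1]
grip_width: 0.0851
finger_force: 0.0
```

```bash
cat > tins.py <<'E'
from seg import *
def tins(n='wrist',save=None,zmin=.045,zmax=.075):
    p,d,ci=grab(n,save); X=pts(d,ci); Z=X[...,2]
    inb=(X[...,0]>0.3)&(X[...,0]<0.9)&(abs(X[...,1])<0.5)&(d>0)
    for P,st in comps(inb&(Z>zmin)&(Z<zmax),X,100):
        q=np.percentile(P[:,2],60); T=P[abs(P[:,2]-q)<.006]
        print(n,st[:4],len(P),'z',round(q,4),*rect(T))
if __name__=='__main__':
    import sys
    s=observe(); print(np.round(s['position'],4),np.round(s['force'],2),np.round(s['tool_rot'],3),s['qpos'].round(2))
    for n in (sys.argv[1:] or ['wrist']): tins(n,save=n+'_last.png')
E
python3 tins.py wrist top
```

```text
[0.502  0.0282 0.2995] [ 0.52 -0.7   0.13] [-3.141  0.     3.131] [ 0.51  0.36 -0.88  1.8   0.3   1.13  1.09]
wrist [489  55 151 115] 11660 z 0.0663 [448.3 304.8] [153.5 120.5] -89.2
wrist [340  59  67  94] 4467 z 0.0613 [441.5  88.9] [91.8 55.8] -9.8
wrist [337 163  68  83] 3590 z 0.0614 [554.   89.6] [91.2 55.5] -16.3
wrist [238 175  61  82] 3438 z 0.0614 [567.  -31.4] [91.2 55.2] -15.7
wrist [249 258  55  72] 2800 z 0.0612 [675.5 -28.1] [92.6 55.2] -14.8
wrist [358 274  44  67] 2793 z 0.0612 [698.1 107.9] [93.  55.5] 1.8
wrist [  0 358  26  31] 459 z 0.0556 [ 819.2 -431.7] [43.9 32.1] -15.6
top [119  91  77  60] 645 z 0.0676 [812.2 336.5] [188.2 120.6] -69.3
top [394  91  95  59] 2177 z 0.0583 [ 804.6 -386.2] [233.5 157.7] 81.3
top [238 150  23  35] 643 z 0.064 [700.4 110.2] [86.8 56.3] 0.5
top [290 157  28  40] 781 z 0.0637 [675.1 -26.1] [90.8 54.8] -14.7
top [298 199  23  41] 445 z 0.0637 [566.  -29.9] [91.1 54.7] -15.2
top [134 243  67  53] 2555 z 0.0691 [447.9 308.1] [150.9 119.1] -89.6
```

View pics/wrist_last.png

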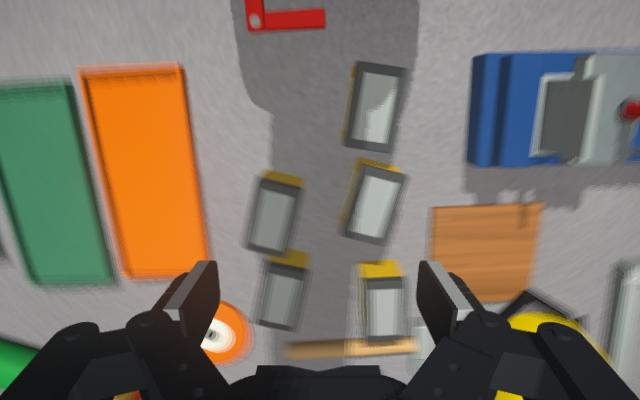

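```bash
python3 plan.py .4415 .0889 .12 170.2 .4415 .0889 .024 170.2
python3 - <<'E'
from seg import *
p=cv2.imread('pics/wrist_last.png')[:,:,::-1].copy()
_,d,ci=grab('wrist'); X=pts(d,ci)
hsv=cv2.cvtColor(p,cv2.COLOR_RGB2HSV); H,S=hsv[...,0].astype(int),hsv[...,1]
for nm,m in dict(green=(H>65)&(H<90)&(S>80),orange=(H<16)&(H>5)&(S>190),board=(H<16)&(H>5)&(S>80)&(S<190)).items():
    for P,st in comps(m&(X[...,2]<.14),X,1500): print(nm,st[:4],len(P),'z',np.round(np.median(P[:,2]),4),*rect(P))
E
```

```text
t 2.2 pos [0.5026 0.0311 0.2996] yaw 179.7 rp [3.139e+00 1.000e-03] q7 1.09 F [-0.4 -0.2 -0.5] w 0.0855
  [ 6.15  5.7  17.97] turn [0.002 0.    0.165]
  [-0.  -0.   9.6] turn [0. 0. 0.]
green [  0  85 110 198] 15680 z 0.0032 [ 552.5 -337.6] [279.5 125.5] 0.1
orange [ 80  68 127 207] 18662 z 0.0032 [ 537.4 -191.9] [281.1 125.3] 0.9
board [ 77  63 134 218] 2299 z 0.003 [ 539.6 -191.6] [296.5 134.3] 0.9
board [429 202 116 101] 8721 z 0.01 [647.3 268.6] [162.9 150.1] -88.0
```

play_rows --pt "1.5 1.4 4.5 0 0 0.04 1" --pt "3.1 2.8 9 0 0 0.08 1" --pt "4.6 4.3 13.5 0 0 0.12 1" --pt "6.15 5.7 18 0 0 0.165 1" --pt "6.15 5.7 18 0 0 0.165 1"

```text
clock: 2.8
position: [0.4368, 0.0853, 0.1155]
tool_rot: [-3.139, -0.007, 2.961]
force: [-1.0, -0.2, 1.1]
grip_width: 0.0857
finger_force: 0.0
```

play_rows --pt "0 0 3 0 0 0 1" --pt "0 0 6 0 0 0 1" --pt "0 0 8.5 0 0 0 1" --pt "0 0 9.6 0 0 0 1" --pt "0 0 9.6 0 0 0 1"

```text
clock: 3.3
position: [0.441, 0.0845, 0.023]
tool_rot: [-3.141, -0.001, 2.96]
force: [0.7, -0.2, 0.6]
grip_width: 0.0852
finger_force: 0.0
```

play_rows --pt "0 0 0 0 0 0 -0.2" --pt "0 0 0 0 0 0 -0.2" --pt "0 0 0 0 0 0 -0.2" --pt "0 0 0 0 0 0 -0.2" --pt "0 0 0 0 0 0 -0.2" --squeeze 60

```text
clock: 3.8
position: [0.442, 0.0852, 0.0246]
tool_rot: [3.141, 0.002, 2.96]
force: [-1.7, 0.5, 14.7]
grip_width: 0.0533
finger_force: 60.9
```

```bash
python3 plan.py .4415 .0889 .12 170
```

```text
t 3.8 pos [0.442  0.0852 0.0246] yaw 169.6 rp [3.141e+00 2.000e-03] q7 0.35 F [-1.7  0.5 14.7] w 0.0533
  [ 0.09  0.36 -9.54] turn [ 0.001  0.002 -0.007]
```

play_rows --pt "0 0 -2 0 0 0 -0.2" --pt "0 0 -5 0 0 0 -0.2" --pt "0 0 -8 0 0 0 -0.2" --pt "0 0 -9.6 0 0 0 -0.2" --pt "0 0 -9.6 0 0 0 -0.2"

```text
clock: 4.3
position: [0.442, 0.0847, 0.1214]
tool_rot: [3.141, 0.003, 2.96]
force: [0.7, 0.4, -6.4]
grip_width: 0.0531
finger_force: 67.6
```

play_rows --pt "0 0 0 0 0 0 -0.2" --pt "0 0 0 0 0 0 -0.2" --pt "0 0 0 0 0 0 -0.2" --pt "0 0 0 0 0 0 -0.2" --pt "0 0 0 0 0 0 -0.2"

```text
clock: 4.8
position: [0.4408, 0.0852, 0.119]
tool_rot: [-3.142, -0.001, 2.961]
force: [-0.1, -0.3, -5.5]
grip_width: 0.0532
finger_force: 67.6
```

```bash
python3 plan.py .618 -.339 .12 90  .618 -.339 .031 90; python3 plan.py .612 -.194 .12 90 .612 -.194 .031 90
```

```text
t 4.8 pos [0.4408 0.0852 0.119 ] yaw 169.7 rp [-3.142e+00 -1.000e-03] q7 0.55 F [-0.1 -0.3 -5.5] w 0.0532
  [-12.52 -19.27  -0.06] turn [-0.    -0.     0.695]
  [-21.96  -6.78  -0.06] turn [-0.    -0.     0.695]
  [ 0.  -0.   8.9] turn [0. 0. 0.]
t 4.8 pos [0.4408 0.0852 0.119 ] yaw 169.7 rp [-3.142e+00 -1.000e-03] q7 0.55 F [-0.1 -0.3 -5.5] w 0.0532
  [-10.93 -12.19  -0.06] turn [-0.    -0.     0.695]
  [-16.2   -2.37  -0.06] turn [-0.    -0.     0.695]
  [ 0.  -0.   8.9] turn [0. 0. 0.]
```

play_rows --pt "-2.5 -3.9 0 0 0 0.14 -0.2" --pt "-5 -7.7 0 0 0 0.28 -0.2" --pt "-7.5 -11.6 0 0 0 0.42 -0.2" --pt "-10 -15.4 0 0 0 0.56 -0.2" --pt "-12.5 -19.3 0 0 0 0.695 -0.2"

```text
clock: 5.3
position: [0.5296, -0.1291, 0.1192]
tool_rot: [-3.142, -0.0, 2.26]
force: [0.9, 0.6, -4.8]
grip_width: 0.0531
finger_force: 67.4
```

play_rows --pt "-4.4 -1.4 0 0 0 0.14 -0.2" --pt "-8.8 -2.7 0 0 0 0.28 -0.2" --pt "-13.2 -4.1 0 0 0 0.42 -0.2" --pt "-17.6 -5.4 0 0 0 0.56 -0.2" --pt "-22 -6.8 0 0 0 0.695 -0.2"

```text
clock: 5.8
position: [0.6182, -0.3413, 0.1188]
tool_rot: [-3.141, -0.0, 1.565]
force: [1.1, -0.2, -5.3]
grip_width: 0.0532
finger_force: 67.4
```

play_rows --pt "0 0 0 0 0 0 -0.2" --pt "0 0 0 0 0 0 -0.2" --pt "0 0 0 0 0 0 -0.2" --pt "0 0 0 0 0 0 -0.2" --pt "0 0 0 0 0 0 -0.2"

```text
clock: 6.3
position: [0.6179, -0.3391, 0.1195]
tool_rot: [3.142, -0.0, 1.572]
force: [0.4, 0.3, -6.4]
grip_width: 0.053
finger_force: 67.6
```

```bash
cat > trays.py <<'E'
from seg import *
s=observe(); print(np.round(s['position'],4),np.round(s['force'],2),np.round(s['tool_rot'],3))
for n in('top','scene','wrist'):
    p,d,ci=grab(n,'tr_'+n+'.png'); X=pts(d,ci)
    hsv=cv2.cvtColor(p,cv2.COLOR_RGB2HSV); H,S=hsv[...,0].astype(int),hsv[...,1]
    for nm,m in dict(green=(H>65)&(H<90)&(S>80),orange=(H<16)&(H>4)&(S>120)).items():
        for P,st in comps(m&(X[...,2]<.03)&(X[...,0]<.72)&(X[...,1]<-.1),X,300): print(n,nm,st[:4],len(P),'z',np.round(np.median(P[:,2]),4),*rect(P),'x',P[:,0].min().round(3),P[:,0].max().round(3),'y',P[:,1].min().round(3),P[:,1].max().round(3))
E
python3 trays.py
```

```text
[ 0.6179 -0.3391  0.1195] [ 0.42  0.3  -6.36] [ 3.142 -0.     1.572]
top green [398 177  54 109] 4067 z 0.0052 [ 539.1 -336.6] [281.7 124.2] 0.8 x 0.398 0.68 y -0.4 -0.274
top orange [343 181  53 111] 1269 z 0.0079 [ 528.4 -193.1] [286.1 125.7] 0.5 x 0.385 0.672 y -0.257 -0.129
scene green [238 115  74  60] 1653 z 0.0049 [ 537.2 -340.2] [280.  127.8] 1.1 x 0.397 0.676 y -0.406 -0.277
scene orange [369   0  26  38] 734 z -0.5361 [-1115.   -984.3] [166.  100.1] -66.7 x -1.191 -1.084 y -1.08 -0.904
scene orange [268 131  77  67] 2304 z 0.0048 [ 526.1 -196.2] [281.  126.4] 0.6 x 0.385 0.667 y -0.26 -0.132
wrist green [ 15 117 384 158] 38143 z 0.0032 [ 537.1 -340.5] [279.8 124.4] 0.3 x 0.397 0.677 y -0.403 -0.278
wrist orange [  0   0 392  94] 33121 z 0.0031 [ 524.2 -230.1] [291.2  62.5] -0.8 x 0.378 0.67 y -0.26 -0.197
```

View pics/tr_wrist.png

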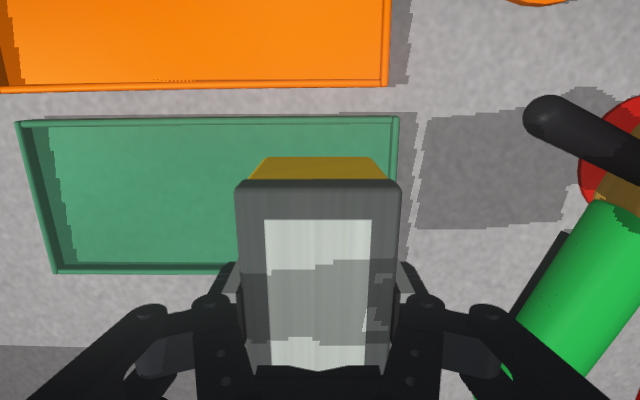

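play_rows --pt "-0.1 0.3 3 0 0 0 -0.2" --pt "-0.1 0.3 6 0 0 0 -0.2" --pt "-0.1 0.3 8 0 0 0 -0.2" --pt "-0.1 0.3 8.9 0 0 0 -0.2" --pt "-0.1 0.3 8.9 0 0 0 -0.2"

```text
clock: 6.95
position: [0.6208, -0.3406, 0.0304]
tool_rot: [-3.141, -0.0, 1.571]
force: [0.2, 0.4, -4.6]
grip_width: 0.0527
finger_force: 69.4
```

play_rows --pt "0 0 0 0 0 0 0.8" --pt "0 0 0 0 0 0 0.8" --pt "0 0 0 0 0 0 0.8" --pt "0 0 -3 0 0 0 0.8" --pt "0 0 -7 0 0 0 0.8"

```text
clock: 7.45
position: [0.62, -0.3403, 0.0997]
tool_rot: [-3.139, -0.001, 1.571]
force: [0.1, 0.1, 0.4]
grip_width: 0.0769
finger_force: 0.0
```

```bash
python3 plan.py  .618 -.339 .16 90 .554 .0896 .16 163.7 .554 .0896 .024 163.7
```

```text
t 7.5 pos [ 0.62   -0.3403  0.0997] yaw 90.0 rp [-3.139e+00 -1.000e-03] q7 0.21 F [0.1 0.1 0.4] w 0.0769
  [ 0.14 -0.21 -6.03] turn [-0.003 -0.001  0.   ]
  [21.43 -3.2  -0.  ] turn [-0.     0.    -0.643]
  [19.07 10.29  0.  ] turn [-0.     0.    -0.643]
  [-0.  -0.  13.6] turn [0. 0. 0.]
```

play_rows --pt "0 0 -3 0 0 0 1" --pt "0 0 -6 0 0 0 1" --pt "5 -0.8 -6 0 0 -0.14 1" --pt "9.6 -1.4 -6 0 0 -0.28 1" --pt "14.3 -2.1 -6 0 0 -0.42 1"

```text
clock: 7.95
position: [0.5997, -0.1963, 0.1611]
tool_rot: [3.141, 0.001, 1.996]
force: [1.0, 1.0, -0.5]
grip_width: 0.0856
finger_force: 0.0
```

```bash
python3 plan.py .554 .0896 .16 163.7
```

```text
t 8.0 pos [ 0.5997 -0.1963  0.1611] yaw 114.4 rp [3.141e+00 1.000e-03] q7 0.38 F [ 1.   1.  -0.5] w 0.0856
  [13.96  3.82  0.04] turn [ 0.     0.001 -0.43 ]
  [11.1   9.3   0.05] turn [ 0.     0.001 -0.43 ]
```

play_rows --pt "3.5 1 0 0 0 -0.11 1" --pt "7 1.9 0 0 0 -0.22 1" --pt "10.5 2.9 0 0 0 -0.33 1" --pt "14 3.8 0 0 0 -0.43 1" --pt "14 3.8 0 0 0 -0.43 1"

```text
clock: 8.45
position: [0.5772, -0.0493, 0.1611]
tool_rot: [3.139, -0.0, 2.43]
force: [0.1, -0.9, -0.0]
grip_width: 0.0857
finger_force: 0.0
```

play_rows --pt "2.8 2.3 0 0 0 -0.11 1" --pt "5.6 4.6 0 0 0 -0.22 1" --pt "8.3 7 0 0 0 -0.33 1" --pt "11.1 9.3 0 0 0 -0.43 1" --pt "11.1 9.3 0 0 0 -0.43 1"

```text
clock: 8.95
position: [0.5549, 0.0935, 0.1611]
tool_rot: [3.139, 0.0, 2.859]
force: [-0.6, -0.2, -0.5]
grip_width: 0.0854
finger_force: 0.0
```

```bash
python3 tins.py wrist; python3 plan.py .554 .0896 .024 163.7
```

```text
[0.5549 0.0935 0.1611] [-0.64 -0.19 -0.53] [3.139 0.    2.859] [ 0.22  0.59 -0.7   1.81  0.47  0.91  0.6 ]
wrist [466   0 174  85] 8373 z 0.0658 [481.5 278.8] [100.   54.8] -89.0
wrist [272 137  78 119] 8753 z 0.0613 [553.7  89.7] [91.1 55.2] -16.5
wrist [125 196  85 109] 6398 z 0.0612 [565.9 -30.6] [89.5 56.3] -15.4
wrist [333 288  85  95] 5159 z 0.0612 [697.1 107.9] [91.7 55.3] 1.7
wrist [200 308  58  76] 3123 z 0.0613 [665.2 -19. ] [68.5 44.7] -15.2
wrist [588 316  52  56] 1714 z 0.0632 [758.9 316.5] [40.2  9.5] -70.6
t 9.0 pos [0.5554 0.0907 0.1608] yaw 163.5 rp [3.141 0.   ] q7 0.6 F [ 0.8 -1.7  0.7] w 0.0851
  [ 0.11 -0.16 13.68] turn [ 0.001  0.    -0.003]
```

play_rows --pt "0.1 -0.1 4 0 0 0 1" --pt "0.1 -0.1 8 0 0 0 1" --pt "0.1 -0.1 12 0 0 0 1" --pt "0.1 -0.1 13.7 0 0 0 1" --pt "0.1 -0.1 13.7 0 0 0 1"

```text
clock: 9.5
position: [0.5535, 0.0871, 0.0219]
tool_rot: [-3.14, -0.002, 2.85]
force: [-0.0, 0.6, 0.7]
grip_width: 0.0858
finger_force: 0.0
```

play_rows --pt "0 0 0 0 0 0 -0.2" --pt "0 0 0 0 0 0 -0.2" --pt "0 0 0 0 0 0 -0.2" --pt "0 0 0 0 0 0 -0.2" --pt "0 0 0 0 0 0 -0.2"

```text
clock: 10.0
position: [0.5554, 0.0879, 0.0252]
tool_rot: [3.141, 0.003, 2.85]
force: [-1.7, -1.2, 10.8]
grip_width: 0.053
finger_force: 62.4
```

play_rows --pt "0 0 -2 0 0 0 -0.2" --pt "0 0 -5 0 0 0 -0.2" --pt "0 0 -8 0 0 0 -0.2" --pt "0 0 -9.6 0 0 0 -0.2" --pt "0 0 -9.6 0 0 0 -0.2"

```text
clock: 10.5
position: [0.5555, 0.0879, 0.1218]
tool_rot: [3.14, 0.004, 2.85]
force: [0.7, 0.3, -1.7]
grip_width: 0.0536
finger_force: 63.5
```

play_rows --pt "0 0 0 0 0 0 -0.2" --pt "0 0 0 0 0 0 -0.2" --pt "0 0 0 0 0 0 -0.2" --pt "0 0 0 0 0 0 -0.2" --pt "0 0 0 0 0 0 -0.2"

```text
clock: 11.0
position: [0.5541, 0.088, 0.1189]
tool_rot: [-3.141, -0.001, 2.851]
force: [-0.4, 0.6, -1.0]
grip_width: 0.0532
finger_force: 63.5
```

```bash
python3 plan.py .537 -.340 .12 90 ; python3 plan.py .611 -.195 .12 90
```

```text
t 11.0 pos [0.5541 0.088  0.1189] yaw 163.3 rp [-3.141e+00 -1.000e-03] q7 0.56 F [-0.4  0.6 -1. ] w 0.0532
  [ -5.32 -20.75  -0.06] turn [-0.   -0.    0.64]
  [-16.66 -13.47  -0.06] turn [-0.   -0.    0.64]
t 11.0 pos [0.5541 0.088  0.1189] yaw 163.3 rp [-3.141e+00 -1.000e-03] q7 0.56 F [-0.4  0.6 -1. ] w 0.0532
  [ -6.78 -12.74  -0.06] turn [-0.   -0.    0.64]
  [-13.05  -6.17  -0.06] turn [-0.   -0.    0.64]
```

play_rows --pt "-1.4 -2.5 0 0 0 0.13 -0.2" --pt "-2.7 -5.1 0 0 0 0.26 -0.2" --pt "-4.1 -7.6 0 0 0 0.38 -0.2" --pt "-5.4 -10.2 0 0 0 0.51 -0.2" --pt "-6.8 -12.7 0 0 0 0.64 -0.2"

```text
clock: 11.5
position: [0.583, -0.0544, 0.1192]
tool_rot: [-3.141, -0.0, 2.205]
force: [-0.0, 0.7, -1.0]
grip_width: 0.0534
finger_force: 63.7
```

play_rows --pt "-3.3 -1.5 0 0 0 0.16 -0.2" --pt "-6.5 -3.1 0 0 0 0.32 -0.2" --pt "-9.8 -4.6 0 0 0 0.48 -0.2" --pt "-13 -6.2 0 0 0 0.64 -0.2" --pt "-13 -6.2 0 0 0 0.64 -0.2"

```text
clock: 12.0
position: [0.6106, -0.2003, 0.1189]
tool_rot: [-3.141, 0.003, 1.559]
force: [0.3, 0.9, -0.8]
grip_width: 0.0537
finger_force: 44.0
```

```bash
python3 plan.py .611 -.195 .0305 90
```

```text
t 12.0 pos [ 0.6106 -0.2003  0.1189] yaw 89.3 rp [-3.141e+00  3.000e-03] q7 -0.01 F [ 0.3  0.9 -0.8] w 0.0537
  [0.55 0.03 8.83] turn [-0.     0.003 -0.012]
```

play_rows --pt "0 0 0 0 0 0 -0.2" --pt "0 0 0 0 0 0 -0.2" --pt "0 0 0 0 0 0 -0.2" --pt "0 0 0 0 0 0 -0.2" --pt "0 0 0 0 0 0 -0.2"

```text
clock: 12.5
position: [0.6109, -0.1941, 0.1194]
tool_rot: [3.142, -0.0, 1.572]
force: [0.2, 0.9, -2.0]
grip_width: 0.0532
finger_force: 67.4
```

```bash
python3 plan.py .611 -.195 .0305 90; python3 -c "
from tins import *
tins('wrist','slack.png',.045,.2)"
```

```text
t 12.5 pos [ 0.6109 -0.1941  0.1194] yaw 90.1 rp [ 3.142 -0.   ] q7 -0.0 F [ 0.2  0.9 -2. ] w 0.0532
  [-0.09  0.01  8.89] turn [ 0.    -0.     0.001]
wrist [ 41 155 599 245] 68516 z 0.1676 [ 611.5 -192.2] [118.4  27.2] 0.1
```

View pics/slack.png

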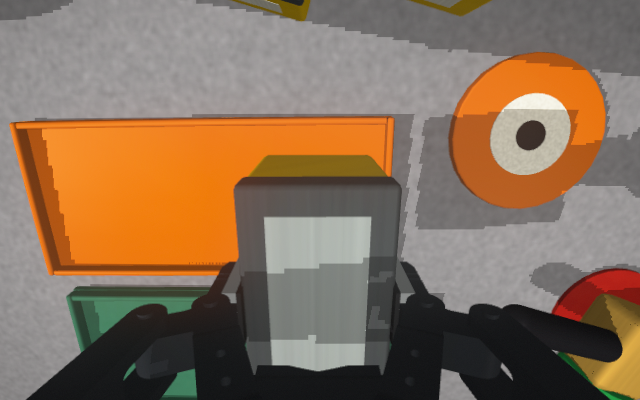

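The tin is still square in the hand, lid top edge at row 178, with the orange tray beneath at (210,195). It did not slip.

play_rows --pt "-0.1 0 3 0 0 0 -0.2" --pt "-0.1 0 6 0 0 0 -0.2" --pt "-0.1 0 8 0 0 0 -0.2" --pt "-0.1 0 8.9 0 0 0 -0.2" --pt "-0.1 0 8.9 0 0 0 -0.2"

```text
clock: 13.05
position: [0.6107, -0.1953, 0.0302]
tool_rot: [-3.141, -0.0, 1.571]
force: [-0.0, 0.0, -0.8]
grip_width: 0.0531
finger_force: 71.0
```

play_rows --pt "0 0 0 0 0 0 0.8" --pt "0 0 0 0 0 0 0.8" --pt "0 0 0 0 0 0 0.8" --pt "0 0 -3 0 0 0 0.8" --pt "0 0 -7 0 0 0 0.8"

```text
clock: 13.55
position: [0.6098, -0.1951, 0.0997]
tool_rot: [-3.139, -0.001, 1.571]
force: [1.1, -0.4, 1.0]
grip_width: 0.0765
finger_force: 0.0
```

play_rows --pt "0 0 -2 0 0 0 1" --pt "0 0 -4 0 0 0 1" --pt "0 0 -6 0 0 0 1" --pt "0 0 -6 0 0 0 1" --pt "0 0 -6 0 0 0 1"

```text
clock: 14.05
position: [0.6109, -0.1956, 0.1605]
tool_rot: [3.141, 0.0, 1.571]
force: [-0.4, 0.8, -0.1]
grip_width: 0.0855
finger_force: 0.0
```

```bash
python3 tins.py wrist;  python3 plan.py .566 -.0307 .16 164.5 .566 -.0307 .024 164.5
```

```text
[ 0.6109 -0.1956  0.1605] [-0.35  0.83 -0.1 ] [3.141 0.    1.571] [ 0.44  0.64 -0.34  1.61  0.25  0.94  0.01]
wrist [242   0  67  18] 675 z 0.0602 [586.7 -64.7] [38.1  9.6] -0.2
wrist [421   0  57  13] 454 z 0.0585 [699.  -62.3] [28.8  5.1] -3.0
wrist [278 134  79 122] 9191 z 0.0663 [ 611.7 -191.2] [90.5 55.1] -89.6
wrist [474 274 166  85] 5801 z 0.0548 [ 822.4 -288.4] [157.6  59.2] -26.6
wrist [297 303  67  68] 4170 z 0.066 [ 622.  -318.6] [55.9 55.3] 89.6
t 14.1 pos [ 0.6106 -0.1955  0.1599] yaw 90.0 rp [-3.141 -0.   ] q7 0.01 F [ 0.1  0.9 -1.2] w 0.0854
  [ 8.24 -2.23 -0.01] turn [-0.   -0.   -0.65]
  [ 7.91  3.21 -0.01] turn [-0.   -0.   -0.65]
  [ 0.  -0.  13.6] turn [0. 0. 0.]
```

play_rows --pt "1.8 -0.5 0 0 0 -0.13 1" --pt "3.5 -0.9 0 0 0 -0.26 1" --pt "5.1 -1.4 0 0 0 -0.39 1" --pt "6.7 -1.8 0 0 0 -0.52 1" --pt "8.2 -2.2 0 0 0 -0.65 1"

```text
clock: 14.6
position: [0.5882, -0.1127, 0.1594]
tool_rot: [-3.141, -0.001, 2.226]
force: [-0.5, 0.2, 0.0]
grip_width: 0.0854
finger_force: 0.0
```

play_rows --pt "1.8 0.7 0 0 0 -0.15 1" --pt "3.6 1.4 0 0 0 -0.3 1" --pt "5.4 2.1 0 0 0 -0.45 1" --pt "7.2 2.8 0 0 0 -0.6 1" --pt "7.9 3.2 0 0 0 -0.65 1"

```text
clock: 15.1
position: [0.5658, -0.0296, 0.1596]
tool_rot: [3.141, -0.002, 2.877]
force: [0.3, 0.3, -0.2]
grip_width: 0.0856
finger_force: 0.0
```

```bash
python3 tins.py wrist;  python3 plan.py .566 -.0307 .024 164.5
```

```text
[ 0.5658 -0.0296  0.1596] [ 0.33  0.34 -0.24] [ 3.141e+00 -2.000e-03  2.877e+00] [ 0.43  0.6  -0.69  1.8   0.47  0.91  0.84]
wrist [276 139  78 120] 8795 z 0.0613 [566.9 -31.5] [91.4 55.2] -15.7
wrist [471 244  81  89] 5132 z 0.0612 [689.8 107.2] [76.3 55.5] 2.0
wrist [ 74 253 119  80] 4736 z 0.0661 [ 606.2 -191.3] [91.5 45.1] 89.9
wrist [320 264  69 102] 6567 z 0.0612 [675.5 -27.4] [92.4 55.2] -15.0
wrist [  0 301  58  75] 2899 z 0.0658 [ 625.3 -311.8] [73.4 39.8] -28.5
t 15.2 pos [ 0.566  -0.0292  0.1598] yaw 164.8 rp [ 3.141e+00 -1.000e-03] q7 0.84 F [0.3 2.4 0.1] w 0.0855
  [-0.06 -0.16 13.57] turn [ 0.001 -0.001  0.006]
```

play_rows --pt "-0.1 -0.2 4 0 0 0 1" --pt "-0.1 -0.2 8 0 0 0 1" --pt "-0.1 -0.2 12 0 0 0 1" --pt "-0.1 -0.2 13.6 0 0 0 1" --pt "-0.1 -0.2 13.6 0 0 0 1"

```text
clock: 15.65
position: [0.566, -0.0337, 0.0226]
tool_rot: [-3.141, -0.003, 2.869]
force: [0.1, 0.2, 1.3]
grip_width: 0.0852
finger_force: 0.0
```

play_rows --pt "0 0 0 0 0 0 -0.2" --pt "0 0 0 0 0 0 -0.2" --pt "0 0 0 0 0 0 -0.2" --pt "0 0 0 0 0 0 -0.2" --pt "0 0 0 0 0 0 -0.2"

```text
clock: 16.15
position: [0.5681, -0.0336, 0.0262]
tool_rot: [3.141, 0.003, 2.87]
force: [-1.3, 0.1, 8.8]
grip_width: 0.053
finger_force: 63.0
```

play_rows --pt "0 0 -2 0 0 0 -0.2" --pt "0 0 -5 0 0 0 -0.2" --pt "0 0 -8 0 0 0 -0.2" --pt "0 0 -9.6 0 0 0 -0.2" --pt "0 0 -9.6 0 0 0 -0.2"

```text
clock: 16.65
position: [0.5682, -0.0337, 0.1228]
tool_rot: [3.141, 0.004, 2.87]
force: [-0.7, 0.5, -2.0]
grip_width: 0.0533
finger_force: 63.5
```

play_rows --pt "0 0 0 0 0 0 -0.2" --pt "0 0 0 0 0 0 -0.2" --pt "0 0 0 0 0 0 -0.2" --pt "0 0 0 0 0 0 -0.2" --pt "0 0 0 0 0 0 -0.2"

```text
clock: 17.15
position: [0.5668, -0.0333, 0.1199]
tool_rot: [-3.142, -0.001, 2.871]
force: [-0.1, -1.0, -1.6]
grip_width: 0.0535
finger_force: 63.5
```

```bash
python3 plan.py .537 -.340 .12 90 ; python3 plan.py .526 -.195 .12 90
```

```text
t 17.1 pos [ 0.5668 -0.0333  0.1199] yaw 164.5 rp [-3.142e+00 -1.000e-03] q7 0.8 F [-0.1 -1.  -1.6] w 0.0535
  [-2.660e+00 -1.517e+01 -1.000e-02] turn [-0.   -0.    0.65]
  [-1.130e+01 -1.047e+01 -1.000e-02] turn [-0.   -0.    0.65]
t 17.1 pos [ 0.5668 -0.0333  0.1199] yaw 164.5 rp [-3.142e+00 -1.000e-03] q7 0.8 F [-0.1 -1.  -1.6] w 0.0535
  [-0.19 -8.34 -0.01] turn [-0.   -0.    0.65]
  [-5.2  -6.52 -0.01] turn [-0.   -0.    0.65]
```

play_rows --pt "0 -1.7 0 0 0 0.13 -0.2" --pt "0 -3.4 0 0 0 0.26 -0.2" --pt "-0.1 -5 0 0 0 0.39 -0.2" --pt "-0.1 -6.7 0 0 0 0.52 -0.2" --pt "-0.2 -8.3 0 0 0 0.65 -0.2"

```text
clock: 17.65
position: [0.5464, -0.1146, 0.1202]
tool_rot: [-3.141, -0.0, 2.215]
force: [0.0, 0.3, -2.5]
grip_width: 0.0531
finger_force: 63.4
```

play_rows --pt "-1.2 -1.5 0 0 0 0.15 -0.2" --pt "-2.4 -3 0 0 0 0.3 -0.2" --pt "-3.6 -4.5 0 0 0 0.45 -0.2" --pt "-4.8 -6 0 0 0 0.6 -0.2" --pt "-5.2 -6.5 0 0 0 0.65 -0.2"

```text
clock: 18.15
position: [0.5258, -0.1965, 0.1202]
tool_rot: [-3.141, 0.001, 1.564]
force: [0.4, -0.0, -1.2]
grip_width: 0.053
finger_force: 63.5
```

play_rows --pt "0 0 0 0 0 0 -0.2" --pt "0 0 0 0 0 0 -0.2" --pt "0 0 0 0 0 0 -0.2" --pt "0 0 0 0 0 0 -0.2" --pt "0 0 0 0 0 0 -0.2"

```text
clock: 18.65
position: [0.5266, -0.1943, 0.1203]
tool_rot: [3.142, -0.0, 1.572]
force: [-0.4, 0.3, -1.6]
grip_width: 0.0533
finger_force: 63.5
```

```bash
python3 plan.py .5255 -.195 .0315 90
```

```text
t 18.6 pos [ 0.5266 -0.1943  0.1203] yaw 90.1 rp [ 3.142 -0.   ] q7 0.02 F [-0.4  0.3 -1.6] w 0.0533
  [-0.08 -0.11  8.88] turn [ 0.    -0.     0.001]
```

play_rows --pt "-0.1 -0.1 3 0 0 0 -0.2" --pt "-0.1 -0.1 6 0 0 0 -0.2" --pt "-0.1 -0.1 8 0 0 0 -0.2" --pt "-0.1 -0.1 8.9 0 0 0 -0.2" --pt "-0.1 -0.1 8.9 0 0 0 -0.2"

```text
clock: 19.15
position: [0.5254, -0.1954, 0.031]
tool_rot: [-3.141, -0.0, 1.572]
force: [-0.3, -0.4, -1.6]
grip_width: 0.0531
finger_force: 67.0
```

play_rows --pt "0 0 0 0 0 0 0.6" --pt "0 0 0 0 0 0 0.6" --pt "0 0 0 0 0 0 0.6" --pt "0 0 -3 0 0 0 0.6" --pt "0 0 -7 0 0 0 0.6"

```text
clock: 19.65
position: [0.5245, -0.1952, 0.101]
tool_rot: [-3.139, -0.001, 1.571]
force: [0.1, 0.3, 1.1]
grip_width: 0.0682
finger_force: 0.0
```

play_rows --pt "0 0 -2 0 0 0 1" --pt "0 0 -4 0 0 0 1" --pt "0 0 -6 0 0 0 1" --pt "0 0 -6 0 0 0 1" --pt "0 0 -6 0 0 0 1"

```text
clock: 20.15
position: [0.5255, -0.1958, 0.1615]
tool_rot: [3.141, 0.0, 1.571]
force: [0.1, -0.1, -1.0]
grip_width: 0.085
finger_force: 0.0
```

```bash
python3 tins.py wrist;  python3 plan.py .6755 -.028 .16 165 .6755 -.028 .024 165
```

```text
[ 0.5255 -0.1958  0.1615] [ 0.06 -0.13 -0.95] [3.141 0.    1.571] [ 0.5   0.52 -0.35  1.83  0.23  0.83  0.04]
wrist [538   0  70  16] 684 z 0.0591 [697.1 -61.6] [34.5  7.4] -0.8
wrist [389 133  90 122] 9489 z 0.0662 [ 611.7 -191.3] [91.1 55.2] -89.7
wrist [278 134  80 122] 9144 z 0.0663 [ 526.3 -191.9] [90.8 55.3] 89.9
wrist [569 272  71  47] 2041 z 0.0608 [ 777.9 -282.2] [74.8 24.9] -21.4
wrist [390 302  46  82] 2443 z 0.0659 [ 609.7 -326.7] [71.2 31.3] 89.1
wrist [615 343  25  56] 710 z 0.0525 [ 825.  -368.2] [51.  15.7] -85.5
t 20.2 pos [ 0.5252 -0.1957  0.1609] yaw 90.0 rp [-3.141 -0.   ] q7 0.04 F [ 0.  -0.4 -0.6] w 0.0854
  [8.38 7.52 0.04] turn [-0.    -0.    -0.654]
  [ 2.08 11.07  0.05] turn [-0.    -0.    -0.654]
  [-0.  -0.  13.6] turn [0. 0. 0.]
```

play_rows --pt "1.7 1.5 0 0 0 -0.13 1" --pt "3.4 3 0 0 0 -0.26 1" --pt "5 4.5 0 0 0 -0.39 1" --pt "6.7 6 0 0 0 -0.52 1" --pt "8.4 7.5 0 0 0 -0.65 1"

```text
clock: 20.7
position: [0.6006, -0.1109, 0.1602]
tool_rot: [-3.141, -0.001, 2.226]
force: [-0.2, -1.5, -0.5]
grip_width: 0.0854
finger_force: 0.0
```

play_rows --pt "0.5 2.6 0 0 0 -0.15 1" --pt "1 5.1 0 0 0 -0.3 1" --pt "1.5 7.7 0 0 0 -0.45 1" --pt "2 10.2 0 0 0 -0.6 1" --pt "2.1 11.1 0 0 0 -0.65 1"

```text
clock: 21.2
position: [0.6766, -0.025, 0.1599]
tool_rot: [3.14, -0.002, 2.879]
force: [-0.2, -0.2, -0.3]
grip_width: 0.0853
finger_force: 0.0
```

```bash
python3 tins.py wrist;  python3 plan.py .6755 -.028 .024 165
```

```text
[ 0.6766 -0.025   0.1599] [-0.23 -0.21 -0.31] [ 3.140e+00 -2.000e-03  2.879e+00] [ 0.34  0.75 -0.65  1.49  0.49  1.07  0.89]
wrist [  0   0 107 113] 8882 z 0.066 [ 526.9 -183. ] [76.  55.1] -89.8
wrist [444 112  97 134] 9604 z 0.0612 [698.1 107.4] [91.5 55.9] 1.7
wrist [  0 123 153 103] 9981 z 0.0661 [ 612. -191.] [92.5 55.4] -89.9
wrist [273 137  78 120] 8822 z 0.0613 [675.9 -28. ] [91.  55.3] -14.7
t 21.2 pos [ 0.6769 -0.0249  0.1598] yaw 165.0 rp [ 3.14e+00 -2.00e-03] q7 0.89 F [-1.4  0.4 -0.6] w 0.0854
  [ 0.03 -0.36 13.58] turn [ 0.002 -0.002 -0.   ]
```

play_rows --pt "0 -0.2 4 0 0 0 1" --pt "0 -0.3 8 0 0 0 1" --pt "0 -0.3 12 0 0 0 1" --pt "0 -0.3 13.6 0 0 0 1" --pt "0 -0.3 13.6 0 0 0 1"

```text
clock: 21.75
position: [0.6738, -0.0308, 0.0231]
tool_rot: [-3.141, -0.004, 2.87]
force: [0.6, 0.0, 0.9]
grip_width: 0.085
finger_force: 0.0
```

play_rows --pt "0 0 0 0 0 0 -0.2" --pt "0 0 0 0 0 0 -0.2" --pt "0 0 0 0 0 0 -0.2" --pt "0 0 0 0 0 0 -0.2" --pt "0 0 0 0 0 0 -0.2"

```text
clock: 22.25
position: [0.6765, -0.0305, 0.0276]
tool_rot: [3.141, 0.003, 2.87]
force: [-0.6, 0.7, 7.2]
grip_width: 0.0529
finger_force: 63.7
```

play_rows --pt "0 0 -2 0 0 0 -0.2" --pt "0 0 -5 0 0 0 -0.2" --pt "0 0 -8 0 0 0 -0.2" --pt "0 0 -9.6 0 0 0 -0.2" --pt "0 0 -9.6 0 0 0 -0.2"

```text
clock: 22.75
position: [0.6765, -0.0308, 0.1245]
tool_rot: [3.141, 0.004, 2.87]
force: [0.3, 0.0, -5.0]
grip_width: 0.0534
finger_force: 65.7
```

play_rows --pt "0 0 0 0 0 0 -0.2" --pt "0 0 0 0 0 0 -0.2" --pt "0 0 0 0 0 0 -0.2" --pt "0 0 0 0 0 0 -0.2" --pt "0 0 0 0 0 0 -0.2"

```text
clock: 23.25
position: [0.6751, -0.0306, 0.1208]
tool_rot: [-3.142, -0.001, 2.871]
force: [0.4, -0.2, -5.1]
grip_width: 0.0536
finger_force: 65.6
```

```bash
python3 plan.py .537 -.340 .12 90 ; python3 plan.py .441 -.195 .12 90
```

```text
t 23.2 pos [ 0.6751 -0.0306  0.1208] yaw 164.5 rp [-3.142e+00 -1.000e-03] q7 0.87 F [ 0.4 -0.2 -5.1] w 0.0536
  [  2.52 -16.75   0.04] turn [-0.   -0.    0.65]
  [ -8.14 -14.86   0.04] turn [-0.   -0.    0.65]
t 23.2 pos [ 0.6751 -0.0306  0.1208] yaw 164.5 rp [-3.142e+00 -1.000e-03] q7 0.87 F [ 0.4 -0.2 -5.1] w 0.0536
  [  9.08 -11.05   0.05] turn [-0.   -0.    0.65]
  [  0.54 -14.29   0.04] turn [-0.   -0.    0.65]
```

play_rows --pt "0.5 -3.4 0 0 0 0.13 -0.2" --pt "1 -6.7 0 0 0 0.26 -0.2" --pt "1.5 -10 0 0 0 0.39 -0.2" --pt "2 -13.4 0 0 0 0.52 -0.2" --pt "2.5 -16.8 0 0 0 0.65 -0.2"

```text
clock: 23.75
position: [0.6056, -0.187, 0.1212]
tool_rot: [3.142, -0.0, 2.215]
force: [0.6, -0.2, -4.7]
grip_width: 0.0535
finger_force: 65.7
```

play_rows --pt "-1.6 -3 0 0 0 0.13 -0.2" --pt "-3.3 -6 0 0 0 0.26 -0.2" --pt "-4.9 -9 0 0 0 0.39 -0.2" --pt "-6.5 -11.9 0 0 0 0.52 -0.2" --pt "-8.1 -14.9 0 0 0 0.65 -0.2"

```text
clock: 24.25
position: [0.5361, -0.3415, 0.1213]
tool_rot: [3.141, -0.0, 1.566]
force: [0.8, -0.6, -5.2]
grip_width: 0.0531
finger_force: 65.7
```

play_rows --pt "0 0 0 0 0 0 -0.2" --pt "0 0 0 0 0 0 -0.2" --pt "0 0 0 0 0 0 -0.2" --pt "0 0 0 0 0 0 -0.2" --pt "0 0 0 0 0 0 -0.2"

```text
clock: 24.75
position: [0.537, -0.3398, 0.1213]
tool_rot: [3.142, -0.0, 1.572]
force: [-0.4, -1.0, -5.5]
grip_width: 0.0531
finger_force: 65.6
```

```bash
python3 plan.py .5365 -.340 .032 90
```

```text
t 24.8 pos [ 0.537  -0.3398  0.1213] yaw 90.1 rp [ 3.142 -0.   ] q7 0.25 F [-0.4 -1.  -5.5] w 0.0531
  [-0.02 -0.06  8.93] turn [ 0.    -0.     0.001]
```

play_rows --pt "0 -0.1 3 0 0 0 -0.2" --pt "0 -0.1 6 0 0 0 -0.2" --pt "0 -0.1 8 0 0 0 -0.2" --pt "0 -0.1 8.9 0 0 0 -0.2" --pt "0 -0.1 8.9 0 0 0 -0.2"

```text
clock: 25.25
position: [0.5357, -0.3402, 0.0324]
tool_rot: [-3.141, -0.0, 1.571]
force: [-0.3, 0.3, -5.9]
grip_width: 0.0527
finger_force: 68.6
```

play_rows --pt "0 0 0 0 0 0 0.6" --pt "0 0 0 0 0 0 0.6" --pt "0 0 0 0 0 0 0.6" --pt "0 0 -3 0 0 0 0.6" --pt "0 0 -7 0 0 0 0.6"

```text
clock: 25.75
position: [0.5349, -0.3399, 0.1019]
tool_rot: [-3.139, -0.002, 1.571]
force: [-0.6, 0.0, 0.1]
grip_width: 0.0683
finger_force: 0.0
```

play_rows --pt "0 0 -2 0 0 0 1" --pt "0 0 -4 0 0 0 1" --pt "0 0 -6 0 0 0 1" --pt "0 0 -6 0 0 0 1" --pt "0 0 -6 0 0 0 1"

```text
clock: 26.25
position: [0.5357, -0.3407, 0.1626]
tool_rot: [3.141, 0.001, 1.571]
force: [-1.1, -0.3, -0.8]
grip_width: 0.0852
finger_force: 0.0
```

```bash
python3 tins.py wrist;  python3 plan.py .698 .1075 .16 181.7
```

```text
[ 0.5357 -0.3407  0.1626] [-1.07 -0.29 -0.85] [3.141e+00 1.000e-03 1.571e+00] [ 0.69  0.63 -0.34  1.62  0.24  0.93  0.27]
wrist [258   0  88  56] 4747 z 0.0661 [ 526.5 -222.3] [55.  31.1] -0.1
wrist [387   0  94  55] 4878 z 0.0661 [ 611.8 -221.6] [55.7 31.4] 0.2
wrist [596  94  44  52] 1621 z 0.0616 [ 757.4 -281. ] [38.6 26.3] -70.5
wrist [278 134  79 122] 9086 z 0.0663 [ 536.7 -337.2] [91.3 55.2] -89.7
wrist [388 135  91 120] 9413 z 0.0662 [ 621.7 -337.2] [90.6 55.2] -89.8
wrist [579 248  61 119] 3598 z 0.0565 [ 811.8 -450. ] [96.7 43.8] 71.2
t 26.3 pos [ 0.5355 -0.3405  0.1619] yaw 90.0 rp [-3.141 -0.   ] q7 0.27 F [ 0.3 -0.6  0.1] w 0.0854
  [14.93  5.42  0.06] turn [-0.    -0.    -0.534]
  [10.1  12.26  0.06] turn [-0.    -0.    -0.534]
  [ 2.46 15.69  0.06] turn [-0.    -0.    -0.534]
```

play_rows --pt "3 1.1 0 0 0 -0.11 1" --pt "6 2.2 0 0 0 -0.22 1" --pt "9 3.3 0 0 0 -0.33 1" --pt "12 4.4 0 0 0 -0.43 1" --pt "14.9 5.4 0 0 0 -0.53 1"

```text
clock: 26.8
position: [0.5897, -0.19, 0.1614]
tool_rot: [-3.141, -0.001, 2.105]
force: [0.2, -0.2, 0.5]
grip_width: 0.0857
finger_force: 0.0
```

play_rows --pt "2 2.4 0 0 0 -0.11 1" --pt "4 4.9 0 0 0 -0.22 1" --pt "6 7.4 0 0 0 -0.33 1" --pt "8 9.8 0 0 0 -0.43 1" --pt "10.1 12.3 0 0 0 -0.53 1"

```text
clock: 27.3
position: [0.6446, -0.0411, 0.1613]
tool_rot: [-3.141, -0.001, 2.635]
force: [-0.0, 0.1, -0.0]
grip_width: 0.0853
finger_force: 0.0
```

play_rows --pt "0.5 3.2 0 0 0 -0.11 1" --pt "1 6.3 0 0 0 -0.22 1" --pt "1.5 9.5 0 0 0 -0.33 1" --pt "2 12.6 0 0 0 -0.44 1" --pt "2.5 15.7 0 0 0 -0.54 1"

```text
clock: 27.8
position: [0.6996, 0.1081, 0.1611]
tool_rot: [3.142, -0.002, -3.108]
force: [-0.4, -0.5, 0.5]
grip_width: 0.0854
finger_force: 0.0
```

```bash
python3 tins.py wrist;  python3 plan.py .698 .1075 .024 181.7
```

```text
[0.6996 0.1081 0.1611] [-0.42 -0.51  0.54] [ 3.142e+00 -2.000e-03 -3.108e+00] [ 0.16  0.82 -0.71  1.39  0.55  1.14  0.98]
wrist [278 135  77 120] 8756 z 0.0613 [698.6 107.7] [91.2 55.1] 1.5
wrist [486 260 154  69] 4783 z 0.0654 [767.2 317.1] [115.9  25.2] -67.7
t 27.9 pos [0.6999 0.1143 0.1611] yaw -177.4 rp [ 3.138e+00 -1.000e-03] q7 0.99 F [-3.5  5.8 -0.8] w 0.0851
  [ 0.2  -0.72 13.71] turn [ 0.004 -0.001  0.015]
```

play_rows --pt "0 0 0 0 0 0 1" --pt "0 0 0 0 0 0 1" --pt "0 0 0 0 0 0 1" --pt "0 0 4 0 0 0 1" --pt "0 0 4 0 0 0 1"

```text
clock: 28.35
position: [0.6976, 0.105, 0.1182]
tool_rot: [-3.14, -0.006, -3.114]
force: [-1.4, -0.1, -0.7]
grip_width: 0.0856
finger_force: 0.0
```

```bash
python3 plan.py .6986 .1075 .024 181.6
```

```text
t 28.4 pos [0.6976 0.105  0.1182] yaw -178.4 rp [-3.14  -0.006] q7 0.96 F [-1.4 -0.1 -0.7] w 0.0856
  [-0.16  0.27  9.42] turn [-0.002 -0.006  0.   ]
```

play_rows --pt "-0.1 0.1 4 0 0 0 1" --pt "-0.1 0.1 8 0 0 0 1" --pt "-0.1 0.1 9.6 0 0 0 1" --pt "-0.1 0.1 9.6 0 0 0 1" --pt "-0.1 0.1 9.6 0 0 0 1"

```text
clock: 28.85
position: [0.7015, 0.1082, 0.0283]
tool_rot: [3.141, 0.002, -3.113]
force: [0.3, 0.6, 0.1]
grip_width: 0.0852
finger_force: 0.0
```

play_rows --pt "0 0 0 0 0 0 -0.2" --pt "0 0 0 0 0 0 -0.2" --pt "0 0 0 0 0 0 -0.2" --pt "0 0 0 0 0 0 -0.2" --pt "0 0 0 0 0 0 -0.2"

```text
clock: 29.35
position: [0.7014, 0.1081, 0.028]
tool_rot: [3.142, 0.002, -3.113]
force: [-1.8, -0.6, 10.9]
grip_width: 0.0532
finger_force: 63.3
```

play_rows --pt "0 0 -2 0 0 0 -0.2" --pt "0 0 -5 0 0 0 -0.2" --pt "0 0 -8 0 0 0 -0.2" --pt "0 0 -9.6 0 0 0 -0.2" --pt "0 0 -9.6 0 0 0 -0.2"

```text
clock: 29.85
position: [0.7018, 0.1083, 0.1256]
tool_rot: [3.141, 0.004, -3.113]
force: [0.4, -0.3, -0.9]
grip_width: 0.0531
finger_force: 63.3
```

play_rows --pt "0 0 0 0 0 0 -0.2" --pt "0 0 0 0 0 0 -0.2" --pt "0 0 0 0 0 0 -0.2" --pt "0 0 0 0 0 0 -0.2" --pt "0 0 0 0 0 0 -0.2"

```text
clock: 30.35
position: [0.7005, 0.108, 0.1218]
tool_rot: [3.142, -0.001, -3.112]
force: [0.3, -0.2, -1.2]
grip_width: 0.053
finger_force: 63.3
```

```bash
python3 plan.py .452 -.340 .12 90 ; python3 plan.py .441 -.195 .12 90
```

```text
t 30.4 pos [0.7005 0.108  0.1218] yaw -178.3 rp [ 3.142e+00 -1.000e-03] q7 0.96 F [ 0.3 -0.2 -1.2] w 0.053
  [  8.72 -14.69   0.07] turn [-0.    -0.     0.533]
  [  0.04 -17.08   0.06] turn [-0.    -0.     0.533]
  [ -8.65 -14.73   0.06] turn [-0.    -0.     0.533]
t 30.4 pos [0.7005 0.108  0.1218] yaw -178.3 rp [ 3.142e+00 -1.000e-03] q7 0.96 F [ 0.3 -0.2 -1.2] w 0.053
  [ 8.94 -9.84  0.07] turn [-0.    -0.     0.533]
  [  2.69 -13.02   0.06] turn [-0.    -0.     0.533]
  [ -4.3  -12.58   0.06] turn [-0.    -0.     0.533]
```

play_rows --pt "1.8 -2 0 0 0 0.11 -0.2" --pt "3.6 -4 0 0 0 0.22 -0.2" --pt "5.4 -5.9 0 0 0 0.33 -0.2" --pt "7.2 -7.9 0 0 0 0.43 -0.2" --pt "8.9 -9.8 0 0 0 0.53 -0.2"

```text
clock: 30.85
position: [0.6137, 0.0066, 0.1222]
tool_rot: [-3.142, -0.0, 2.636]
force: [1.3, -0.5, -0.8]
grip_width: 0.0529
finger_force: 63.4
```

play_rows --pt "0.5 -2.6 0 0 0 0.11 -0.2" --pt "1.1 -5.2 0 0 0 0.22 -0.2" --pt "1.6 -7.8 0 0 0 0.33 -0.2" --pt "2.2 -10.4 0 0 0 0.43 -0.2" --pt "2.7 -13 0 0 0 0.53 -0.2"

```text
clock: 31.35
position: [0.5277, -0.0943, 0.1224]
tool_rot: [3.141, 0.0, 2.107]
force: [0.1, -1.0, -0.7]
grip_width: 0.0532
finger_force: 63.4
```

play_rows --pt "-0.9 -2.5 0 0 0 0.11 -0.2" --pt "-1.7 -5 0 0 0 0.22 -0.2" --pt "-2.6 -7.5 0 0 0 0.33 -0.2" --pt "-3.4 -10 0 0 0 0.43 -0.2" --pt "-4.3 -12.6 0 0 0 0.54 -0.2"

```text
clock: 31.85
position: [0.4419, -0.1958, 0.1224]
tool_rot: [3.141, 0.0, 1.567]
force: [1.0, 0.2, -1.4]
grip_width: 0.0532
finger_force: 63.4
```

play_rows --pt "0 0 0 0 0 0 -0.2" --pt "0 0 0 0 0 0 -0.2" --pt "0 0 0 0 0 0 -0.2" --pt "0 0 0 0 0 0 -0.2" --pt "0 0 0 0 0 0 -0.2"

```text
clock: 32.35
position: [0.4429, -0.1947, 0.1222]
tool_rot: [3.141, -0.0, 1.572]
force: [-0.2, -0.4, -2.2]
grip_width: 0.0532
finger_force: 63.4
```

```bash
python3 plan.py .441 -.197 .033 90
```

```text
t 32.4 pos [ 0.4429 -0.1947  0.1222] yaw 90.1 rp [ 3.141 -0.   ] q7 0.04 F [-0.2 -0.4 -2.2] w 0.0532
  [-0.23 -0.19  8.92] turn [ 0.    -0.     0.001]
```

play_rows --pt "-0.2 -0.2 3 0 0 0 -0.2" --pt "-0.2 -0.2 6 0 0 0 -0.2" --pt "-0.2 -0.2 8 0 0 0 -0.2" --pt "-0.2 -0.2 8.9 0 0 0 -0.2" --pt "-0.2 -0.2 8.9 0 0 0 -0.2"

```text
clock: 32.85
position: [0.4403, -0.1968, 0.0327]
tool_rot: [-3.14, -0.0, 1.572]
force: [0.6, 1.0, -0.3]
grip_width: 0.0533
finger_force: 66.8
```

play_rows --pt "0 0 0 0 0 0 0.6" --pt "0 0 0 0 0 0 0.6" --pt "0 0 0 0 0 0 0.6" --pt "0 0 -3 0 0 0 0.6" --pt "0 0 -7 0 0 0 0.6"

```text
clock: 33.35
position: [0.4396, -0.1967, 0.1033]
tool_rot: [-3.139, -0.001, 1.571]
force: [-0.3, -1.7, 0.3]
grip_width: 0.0687
finger_force: 0.0
```

play_rows --pt "0 0 -4 0 0 0 1" --pt "0 0 -8 0 0 0 1" --pt "0 0 -11 0 0 0 1" --pt "0 0 -11 0 0 0 1" --pt "0 0 -11 0 0 0 1"

```text
clock: 33.85
position: [0.4405, -0.1975, 0.2139]
tool_rot: [3.14, 0.001, 1.57]
force: [0.1, 0.2, -0.8]
grip_width: 0.0855
finger_force: 0.0
```

```bash
python3 tins.py wrist;  python3 plan.py .46 .3 .24 180
```

```text
[ 0.4405 -0.1975  0.2139] [ 0.14  0.24 -0.8 ] [3.14e+00 1.00e-03 1.57e+00] [ 0.63  0.34 -0.41  1.97  0.18  0.86  0.12]
wrist [285 125  65 103] 6391 z 0.0663 [ 441.3 -191.6] [90.5 55.1] -89.9
wrist [465 125  85 102] 7050 z 0.0662 [ 611.8 -191. ] [90.8 56.3] -90.0
wrist [378 126  73 102] 6680 z 0.0663 [ 526.5 -191.5] [90.8 56. ] 89.6
wrist [614 244  26  30] 606 z 0.0604 [ 754.3 -278.4] [33.6 20.8] -74.4
wrist [381 270  55  87] 3464 z 0.0661 [ 536.1 -336. ] [92.  53.6] -89.4
wrist [466 270  64  59] 2442 z 0.066 [ 622.1 -319.9] [57.2 55.6] -88.8
wrist [617 346  23  53] 612 z 0.0534 [ 805.  -427.7] [59.1 19.3] -82.6
t 33.9 pos [ 0.4402 -0.1973  0.2131] yaw 90.0 rp [-3.141  0.   ] q7 0.12 F [-0.4 -0.8 -0.5] w 0.0851
  [16.58  0.66 -0.9 ] turn [-0.     0.    -0.524]
  [14.03  8.86 -0.9 ] turn [-0.     0.    -0.524]
  [ 7.72 14.69 -0.9 ] turn [-0.     0.    -0.524]
```

play_rows --pt "3.3 0.1 -0.2 0 0 -0.1 1" --pt "6.6 0.3 -0.4 0 0 -0.21 1" --pt "10 0.4 -0.5 0 0 -0.31 1" --pt "13.3 0.5 -0.7 0 0 -0.42 1" --pt "16.6 0.7 -0.9 0 0 -0.524 1"

```text
clock: 34.4
position: [0.4467, -0.0299, 0.2214]
tool_rot: [-3.14, -0.001, 2.099]
force: [0.9, 0.2, -0.3]
grip_width: 0.0856
finger_force: 0.0
```

play_rows --pt "2.8 1.8 -0.2 0 0 -0.1 1" --pt "5.6 3.5 -0.4 0 0 -0.21 1" --pt "8.4 5.3 -0.5 0 0 -0.31 1" --pt "11.2 7.1 -0.7 0 0 -0.42 1" --pt "14 8.9 -0.9 0 0 -0.524 1"

```text
clock: 34.9
position: [0.4539, 0.1357, 0.2304]
tool_rot: [-3.141, -0.001, 2.623]
force: [0.9, 0.2, 0.0]
grip_width: 0.0856
finger_force: 0.0
```

play_rows --pt "1.5 2.9 -0.2 0 0 -0.1 1" --pt "3.1 5.9 -0.4 0 0 -0.21 1" --pt "4.6 8.8 -0.5 0 0 -0.31 1" --pt "6.2 11.8 -0.7 0 0 -0.42 1" --pt "7.7 14.7 -0.9 0 0 -0.524 1"

```text
clock: 35.4
position: [0.4606, 0.3015, 0.2391]
tool_rot: [-3.141, -0.002, -3.136]
force: [-0.3, -0.2, 0.8]
grip_width: 0.0854
finger_force: 0.0
```

play_rows --pt "0 0 0 0 0 0 1" --pt "0 0 0 0 0 0 1" --pt "0 0 0 0 0 0 1" --pt "0 0 0 0 0 0 1" --pt "0 0 0 0 0 0 1"

```text
clock: 35.9
position: [0.4614, 0.2995, 0.2403]
tool_rot: [-3.141, 0.0, 3.141]
force: [-0.0, -0.1, 0.4]
grip_width: 0.0854
finger_force: 0.0
```

```bash
cat > vise.py <<'E'
from seg import *
s=observe(); print(np.round(s['position'],4),np.round(s['force'],2),np.round(s['tool_rot'],3),s['qpos'].round(2))
p,d,ci=grab('wrist','vise_last.png'); X=pts(d,ci); Z=X[...,2]
hsv=cv2.cvtColor(p,cv2.COLOR_RGB2HSV); H,S=hsv[...,0].astype(int),hsv[...,1]
reg=(X[...,0]>.3)&(X[...,0]<.58)&(X[...,1]>.15)&(X[...,1]<.55)
red=((H<5)|(H>174))&(S>130)
for P,st in comps(reg&red&(Z>.06)&(Z<.13),X,20):
    T=P[P[:,2]>np.percentile(P[:,2],95)-.003]; print('post',st[:4],len(P),'ztop',np.percentile(P[:,2],95).round(4),*rect(T))
for P,st in comps(reg&~red&(Z>.106)&(Z<.13),X,20): print('fin',st[:4],len(P),'z',np.median(P[:,2]).round(4),*rect(P))
for P,st in comps(reg&(Z>.06)&(Z<.076),X,60): print('jaw',st[:4],len(P),'z',np.median(P[:,2]).round(4),*rect(P))
E
python3 vise.py; python3 plan.py .4475 .364 .16 180 .4475 .364 .084 180
```

```text
[0.4614 0.2995 0.2403] [-0.01 -0.07  0.4 ] [-3.141  0.     3.141] [-0.06  0.51 -0.87  1.76  0.44  1.08  0.49]
post [379 154  31  31] 622 ztop 0.1175 [447.2 364.7] [16.9 16. ] 46.5
fin [299 131  12  97] 969 z 0.113 [454.1 290.1] [80.1  8. ] 0.8
jaw [327  96  79 127] 8899 z 0.0667 [448.  344.6] [120.4  70.3] 0.9
jaw [239  98  44 126] 4724 z 0.0661 [449.1 246.9] [119.8  35.9] 1.1
t 36.0 pos [0.4614 0.2996 0.2403] yaw 180.0 rp [-3.141  0.   ] q7 0.49 F [-0.4 -0.6 -0.8] w 0.0856
  [1.39 6.44 8.03] turn [-0.  0. -0.]
  [ 0.  -0.   7.6] turn [0. 0. 0.]
```

View pics/vise_last.png

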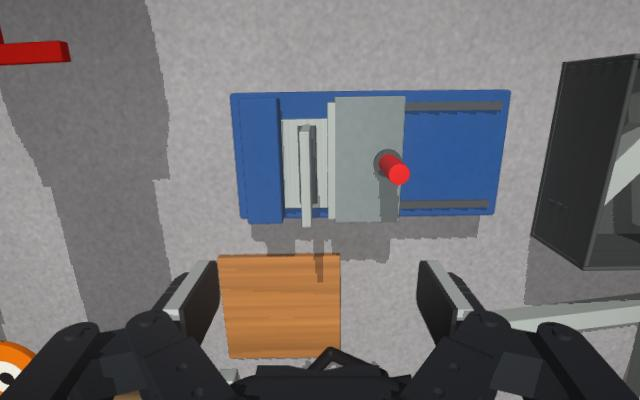

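play_rows --pt "0.5 2 2 0 0 -0.01 0.4" --pt "0.9 4 4 0 0 -0.017 0.4" --pt "1.4 6.5 6 0 0 -0.017 0.4" --pt "1.4 6.5 8 0 0 -0.017 0.4" --pt "1.4 6.5 8 0 0 -0.017 0.4"

```text
clock: 36.45
position: [0.4461, 0.3647, 0.1582]
tool_rot: [-3.14, -0.003, -3.123]
force: [-0.1, -0.8, 0.1]
grip_width: 0.0598
finger_force: 0.0
```

play_rows --pt "0 0 3 0 0 0 0.4" --pt "0 0 5 0 0 0 0.4" --pt "0 0 7 0 0 0 0.4" --pt "0 0 7.5 0 0 0 0.4" --pt "0 0 7.5 0 0 0 0.4"

```text
clock: 36.95
position: [0.4475, 0.3649, 0.0858]
tool_rot: [-3.141, -0.0, -3.124]
force: [-0.3, -0.1, -0.2]
grip_width: 0.0599
finger_force: 0.0
```

play_rows --pt "0 0 0 0 0 0 -1" --pt "0 0 0 0 0 0 -1" --pt "0 0 0 0 0 0 -1" --pt "0 0 0 0 0 0 -1" --pt "0 0 0 0 0 0 -1" --squeeze 40

```text
clock: 37.45
position: [0.4475, 0.3653, 0.0862]
tool_rot: [3.142, 0.001, -3.124]
force: [-0.9, -2.8, 10.1]
grip_width: 0.0167
finger_force: 38.8
```

```bash
python3 plan.py .4464 .41 .084 181
```

```text
t 37.5 pos [0.4475 0.3653 0.0862] yaw -179.0 rp [3.142e+00 1.000e-03] q7 0.25 F [-0.9 -2.8 10.1] w 0.0167
  [0.04 4.48 0.22] turn [0.    0.001 0.   ]
```

Gripping the post. Slide it open slowly, in tool +y.

play_rows --pt "0 0.8 0 0 0 0 -1" --pt "0 1.6 0 0 0 0 -1" --pt "0 2.4 0 0 0 0 -1" --pt "0 3.2 0 0 0 0 -1" --pt "0 3.8 0 0 0 0 -1"

```text
clock: 37.95
position: [0.447, 0.403, 0.0862]
tool_rot: [-3.141, 0.001, -3.124]
force: [-0.4, -7.1, 12.2]
grip_width: 0.0167
finger_force: 39.2
```

play_rows --pt "0 0.2 0 0 0 0 -1" --pt "0 0.4 0 0 0 0 -1" --pt "0 0.6 0 0 0 0 -1" --pt "0 0.8 0 0 0 0 -1" --pt "0 0.8 0 0 0 0 -1"

```text
clock: 38.45
position: [0.4469, 0.4093, 0.0862]
tool_rot: [-3.138, 0.001, -3.125]
force: [-3.5, -16.0, 19.8]
grip_width: 0.0167
finger_force: 40.6
```

```bash
python3 vise.py
```

```text
[0.4469 0.4093 0.0862] [ -3.52 -16.04  19.85] [-3.138e+00  1.000e-03 -3.125e+00] [-0.36  0.78 -0.73  1.73  0.65  0.89  0.21]
post [295 234  46  88] 3257 ztop 0.1171 [446.1 410.3] [18.3 17. ] 1.2
fin [  0 205  64 179] 5189 z 0.1122 [453.7 290.7] [80.6 10.6] 0.2
fin [338 265  48  75] 1375 z 0.1209 [446.1 425.7] [25.6 14.1] 0.9
fin [250 266  48  74] 1357 z 0.1208 [446.7 395.1] [25.6 13.8] 1.1
fin [229 301  20  11] 129 z 0.1281 [441.3 383.4] [6.8 1.9] -88.5
fin [387 301  21  12] 139 z 0.1281 [440.5 437.4] [6.8 1.9] 88.8
jaw [200 126 149 181] 19501 z 0.0666 [434.9 389.4] [96.1 70.1] 0.9
jaw [  0 128  40  77] 2266 z 0.0657 [408.8 257.9] [40.4 18.3] -9.0
jaw [ 56 177  63 152] 3112 z 0.0686 [453.5 294.2] [80.6  8.6] 5.5
jaw [  0 273  20  63] 384 z 0.066 [487.8 233.7] [42.4  6.5] -0.7
jaw [289 311  54  31] 1052 z 0.0666 [496.8 409.4] [29.9 21.6] -85.4
```

play_rows --pt "0 0.1 0 0 0 0 -1" --pt "0 0.2 0 0 0 0 -1" --pt "0 0.2 0 0 0 0 -1" --pt "0 0.2 0 0 0 0 -1" --pt "0 0.2 0 0 0 0 -1"

```text
clock: 39.0
position: [0.4469, 0.4093, 0.0861]
tool_rot: [-3.134, 0.0, -3.126]
force: [-6.1, -29.7, 28.6]
grip_width: 0.0169
finger_force: 42.1
```

play_rows --pt "0 -0.3 0 0 0 0 -0.2" --pt "0 -0.3 0 0 0 0 0.2" --pt "0 -0.3 0 0 0 0 0.2" --pt "0 -0.3 -2 0 0 0 0.2" --pt "0 -0.3 -5 0 0 0 0.2"

```text
clock: 39.5
position: [0.4455, 0.41, 0.1347]
tool_rot: [-3.14, -0.002, -3.123]
force: [-0.1, 1.1, 0.5]
grip_width: 0.051
finger_force: 0.0
```

play_rows --pt "0 0 -4 0 0 0 1" --pt "0 -4 -7 0 0 0 1" --pt "0 -8 -7 0 0 0 1" --pt "-0.7 -11.6 -7 0 0 0 1" --pt "-0.7 -11.6 -7 0 0 0 1"

```text
clock: 40.0
position: [0.4571, 0.2898, 0.2053]
tool_rot: [-3.139, 0.001, -3.128]
force: [0.6, 0.7, -0.4]
grip_width: 0.0852
finger_force: 0.0
```

play_rows --pt "0 0 0 0 0 0 1" --pt "0 0 0 0 0 0 1" --pt "0 0 0 0 0 0 1" --pt "0 0 0 0 0 0 1" --pt "0 0 0 0 0 0 1"

```text
clock: 40.5
position: [0.4552, 0.295, 0.2052]
tool_rot: [3.141, -0.0, -3.123]
force: [0.1, 0.6, 0.6]
grip_width: 0.0854
finger_force: 0.0
```

```bash
python3 vise.py;python3 plan.py .454 .2905 .081 181
```

```text
[0.4552 0.295  0.2052] [0.11 0.63 0.64] [ 3.141 -0.    -3.123] [-0.07  0.54 -0.86  1.82  0.48  1.    0.47]
post [445 171  46  37] 1029 ztop 0.1173 [446.4 409.3] [17.  16.8] -49.7
fin [304 145  12 108] 1245 z 0.113 [454.1 290.1] [80.  8.] 1.0
jaw [236 105  47 139] 5788 z 0.0661 [449.2 246.9] [119.9  35.5] 1.0
jaw [382 106  97 139] 10898 z 0.0666 [446.9 389.4] [120.5  70.2] 0.8
t 40.5 pos [0.4552 0.2948 0.2052] yaw -178.9 rp [ 3.142 -0.   ] q7 0.47 F [-0.6  0.2 -0. ] w 0.0854
  [ 0.12 -0.43 12.42] turn [ 0.    -0.     0.001]
```

play_rows --pt "0.1 -0.4 4 0 0 0 0.5" --pt "0.1 -0.4 8 0 0 0 0.5" --pt "0.1 -0.4 11 0 0 0 0.5" --pt "0.1 -0.4 12.4 0 0 0 0.5" --pt "0.1 -0.4 12.4 0 0 0 0.5"

```text
clock: 41.05
position: [0.4538, 0.2903, 0.0802]
tool_rot: [-3.141, -0.002, -3.123]
force: [-0.2, -0.3, 1.3]
grip_width: 0.0639
finger_force: 0.0
```

play_rows --pt "0 0 0 0 0 0 0" --pt "0 0 0 0 0 0 -0.3" --pt "0 0 0 0 0 0 -0.6" --pt "0 0 0 0 0 0 -1" --pt "0 0 0 0 0 0 -1" --squeeze 70

```text
clock: 41.55
position: [0.4549, 0.2902, 0.0819]
tool_rot: [-3.141, 0.001, -3.124]
force: [-1.1, -3.9, 8.8]
grip_width: 0.0071
finger_force: 73.3
```

play_rows --pt "0 0 0 0 0 0 -1" --pt "0 0 0 0 0 0 -1" --pt "0 0 0 0 0 0 -1" --pt "0 0 0 0 0 0 -1" --pt "0 0 0 0 0 0 -1"

```text
clock: 42.05
position: [0.4549, 0.2902, 0.0819]
tool_rot: [-3.141, 0.001, -3.124]
force: [-0.8, -2.7, 8.5]
grip_width: 0.007
finger_force: 73.3
```

```bash
python3 plan.py .454 .2905 .16 181
```

```text
t 42.0 pos [0.4549 0.2902 0.0819] yaw -179.0 rp [-3.141e+00  1.000e-03] q7 0.32 F [-0.8 -2.7  8.5] w 0.007
  [ 0.08  0.03 -7.81] turn [-0.     0.001  0.   ]
```

play_rows --pt "0 0.05 -0.5 0 0 0 -1" --pt "0 0.1 -1 0 0 0 -1" --pt "0 0.1 -1.5 0 0 0 -1" --pt "0 0.1 -2 0 0 0 -1" --pt "0 0.1 -2 0 0 0 -1"

```text
clock: 42.55
position: [0.4547, 0.2916, 0.102]
tool_rot: [3.141, 0.001, -3.123]
force: [0.0, -0.2, -6.0]
grip_width: 0.0068
finger_force: 70.9
```

play_rows --pt "0 0 -2 0 0 0 -1" --pt "0 0 -4 0 0 0 -1" --pt "0 0 -6 0 0 0 -1" --pt "0 0 -6 0 0 0 -1" --pt "0 0 -6 0 0 0 -1"

```text
clock: 43.05
position: [0.4545, 0.2911, 0.1608]
tool_rot: [-3.141, 0.0, -3.124]
force: [-0.1, 0.1, -5.9]
grip_width: 0.007
finger_force: 71.0
```

```bash
python3 vise.py; python3 plan.py .6495 .2545 .16 181 .6495 .2545 .054 181
```

```text
[0.4545 0.2911 0.1608] [-0.1   0.11 -5.86] [-3.141  0.    -3.124] [-0.09  0.6  -0.82  1.86  0.54  0.92  0.42]
post [472 185  61  47] 1665 ztop 0.1171 [446.4 409.5] [16.8 16.5] 32.2
fin [270 151  95 122] 7391 z 0.1251 [443.3 291.4] [69.8 50.3] 1.0
jaw [227 108  53 160] 6706 z 0.0661 [448.8 246.5] [119.3  35.6] 0.5
jaw [398 109 116 160] 14823 z 0.0666 [447.  389.6] [120.3  70.7] 1.0
t 43.1 pos [0.4542 0.2909 0.1603] yaw -179.0 rp [-3.141e+00 -1.000e-03] q7 0.42 F [-0.7  0.1 -5.7] w 0.0068
  [-19.46  -3.99   0.02] turn [-0.001 -0.001  0.001]
  [-0.  -0.  10.6] turn [0. 0. 0.]
```

play_rows --pt "-3.5 -0.8 0 0 0 0 -1" --pt "-8 -1.6 0 0 0 0 -1" --pt "-13 -2.6 0 0 0 0 -1" --pt "-17 -3.5 0 0 0 0 -1" --pt "-19.5 -4 0 0 0 0 -1"

```text
clock: 43.6
position: [0.6526, 0.2527, 0.1589]
tool_rot: [-3.14, -0.001, -3.126]
force: [0.3, -0.1, -5.6]
grip_width: 0.007
finger_force: 70.7
```

play_rows --pt "0 0 0 0 0 0 -1" --pt "0 0 0 0 0 0 -1" --pt "0 0 0 0 0 0 -1" --pt "0 0 0 0 0 0 -1" --pt "0 0 0 0 0 0 -1"

```text
clock: 44.1
position: [0.6498, 0.2552, 0.1614]
tool_rot: [-3.141, 0.0, -3.123]
force: [-0.7, 0.3, -4.9]
grip_width: 0.0069
finger_force: 70.7
```

```bash
python3 plan.py .6495 .2545 .054 181; python3 -c "
from h import *
grab('wrist','board.png')"
```

```text
t 44.1 pos [0.6498 0.2552 0.1614] yaw -178.9 rp [-3.141  0.   ] q7 0.72 F [-0.7  0.3 -4.9] w 0.0069
  [ 0.03 -0.07 10.74] turn [-0.     0.     0.001]
```

View pics/board.png

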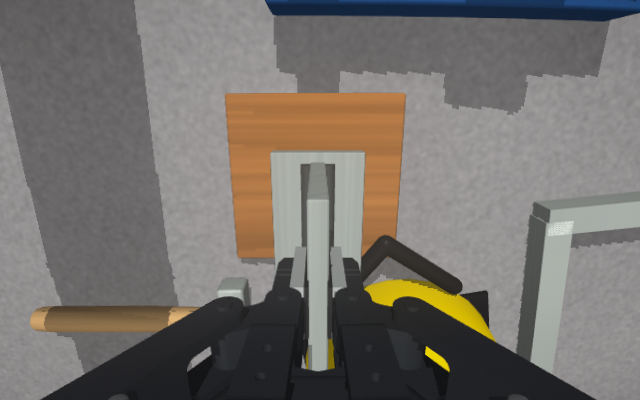

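The bracket hangs upright at (318,230), centred over the board at (315,175). Nothing is in the way.

play_rows --pt "0 -0.1 3 0 0 0 -1" --pt "0 -0.1 6 0 0 0 -1" --pt "0 -0.1 8.5 0 0 0 -1" --pt "0 -0.1 9.8 0 0 0 -1" --pt "0 -0.1 10.3 0 0 0 -1"

```text
clock: 44.65
position: [0.6497, 0.2538, 0.0573]
tool_rot: [-3.141, -0.001, -3.123]
force: [0.6, 0.7, -5.4]
grip_width: 0.0072
finger_force: 70.5
```

play_rows --pt "0 0 0.1 0 0 0 -1" --pt "0 0 0.2 0 0 0 -1" --pt "0 0 0.3 0 0 0 -1" --pt "0 0 0.4 0 0 0 -1" --pt "0 0 0.4 0 0 0 -1"

```text
clock: 45.15
position: [0.6503, 0.2539, 0.0546]
tool_rot: [3.142, 0.0, -3.123]
force: [-1.0, 0.5, -5.4]
grip_width: 0.0073
finger_force: 70.5
```

```bash
python3 plan.py .6495 .2545 .054 181
```

```text
t 45.1 pos [0.6503 0.2539 0.0546] yaw -179.0 rp [3.142 0.   ] q7 0.66 F [-1.   0.5 -5.4] w 0.0073
  [0.08 0.06 0.06] turn [0.    0.    0.001]
```

Lower another couple of millimetres until the force shows contact.

play_rows --pt "0 0 0.05 0 0 0 -1" --pt "0 0 0.1 0 0 0 -1" --pt "0 0 0.1 0 0 0 -1" --pt "0 0 0.15 0 0 0 -1" --pt "0 0 0.15 0 0 0 -1"

```text
clock: 45.65
position: [0.6503, 0.254, 0.054]
tool_rot: [-3.141, 0.001, -3.124]
force: [-6.7, -4.3, 12.0]
grip_width: 0.007
finger_force: 73.6
```

Contact. Release gently and rise.

play_rows --pt "0 0 0 0 0 0 -0.6" --pt "0 0 0 0 0 0 -0.2" --pt "0 0 0 0 0 0 0.2" --pt "0 0 0 0 0 0 0.2" --pt "0 0 0 0 0 0 0.2"

```text
clock: 46.15
position: [0.6502, 0.254, 0.0527]
tool_rot: [3.142, -0.0, -3.123]
force: [0.5, -0.2, -0.6]
grip_width: 0.0511
finger_force: 0.0
```

play_rows --pt "0 0 -3 0 0 0 0.2" --pt "0 0 -7 0 0 0 0.2" --pt "0 0 -11 0 0 0 0.2" --pt "0 0 -15 0 0 0 0.2" --pt "0 0 -15 0 0 0 0.2"

```text
clock: 46.65
position: [0.6518, 0.2553, 0.2085]
tool_rot: [3.138, 0.007, -3.124]
force: [-0.1, 0.6, 1.0]
grip_width: 0.0511
finger_force: 0.0
```

```bash
python3 plan.py .4464 .4095 .2 181 .4464 .4095 .084 181
python3 - <<'E'
from seg import *
p,d,ci=grab('wrist','placed.png'); X=pts(d,ci);Z=X[...,2]
for lo,hi in((.075,.1),(.016,.03),(.006,.014)):
    for P,st in comps((Z>lo)&(Z<hi)&(abs(X[...,0]-.65)<.1)&(abs(X[...,1]-.2545)<.09),X,200): print(lo,st[:4],len(P),np.median(P[:,2]).round(4),*rect(P))
E
```

```text
t 46.6 pos [0.6518 0.2553 0.2085] yaw -179.0 rp [3.138 0.007] q7 0.74 F [-0.1  0.6  1. ] w 0.0511
  [10.14  7.89  0.38] turn [0.002 0.003 0.   ]
  [10.14  7.89  0.41] turn [0.002 0.003 0.   ]
  [-0.  -0.  11.6] turn [0. 0. 0.]
0.075 [310 136  11  98] 977 0.0851 [649.4 254.7] [80.   7.8] 1.1
0.016 [290 123  52  90] 3685 0.0183 [649.5 254.7] [90.2 50. ] 1.1
0.016 [332 214  47  53] 346 0.0278 [723.4 299.7] [72.6 15.8] -33.5
0.006 [237  89 156 147] 16299 0.0101 [648.5 253.9] [151.1 150. ] -88.6
```

play_rows --pt "2 1.6 0.1 0 0 0 0.3" --pt "4 3.2 0.2 0 0 0 0.3" --pt "6 4.7 0.2 0 0 0 0.3" --pt "8 6.3 0.3 0 0 0 0.3" --pt "10.1 7.9 0.4 0 0 0 0.3"

```text
clock: 47.2
position: [0.5467, 0.3313, 0.1976]
tool_rot: [-3.141, -0.001, -3.124]
force: [1.1, 0.5, -0.6]
grip_width: 0.0558
finger_force: 0.0
```

play_rows --pt "2.5 2 0.1 0 0 0 0.3" --pt "5 4 0.2 0 0 0 0.3" --pt "7.6 6 0.3 0 0 0 0.3" --pt "10.1 7.9 0.4 0 0 0 0.3" --pt "10.1 7.9 0.4 0 0 0 0.3"

```text
clock: 47.7
position: [0.4413, 0.4109, 0.1942]
tool_rot: [3.141, -0.002, -3.118]
force: [0.6, 0.2, 0.9]
grip_width: 0.0555
finger_force: 0.0
```

play_rows --pt "0 0 0 0 0 0 0.3" --pt "0 0 0 0 0 0 0.3" --pt "0 0 0 0 0 0 0.3" --pt "0 0 3 0 0 0 0.3" --pt "0 0 3 0 0 0 0.3"

```text
clock: 48.2
position: [0.4451, 0.4064, 0.162]
tool_rot: [-3.139, -0.003, -3.124]
force: [0.1, -0.8, -0.5]
grip_width: 0.0556
finger_force: 0.0
```

```bash
python3 vise.py; python3 plan.py .4464 .4095 .084 181
```

```text
[0.4451 0.4064 0.162 ] [ 0.09 -0.79 -0.52] [-3.139e+00 -3.000e-03 -3.124e+00] [-0.31  0.68 -0.79  1.69  0.56  1.01  0.28]
post [308 195  30  49] 1168 ztop 0.1174 [446.5 410.2] [17.1 16.9] 50.5
jaw [ 65 121  76 155] 7598 z 0.066 [449.5 247.5] [120.4  36.5] 0.6
jaw [241 120 103 157] 13665 z 0.0667 [446.8 389.4] [119.6  70.4] 0.9
t 48.2 pos [0.4453 0.4072 0.1638] yaw -179.0 rp [-3.14e+00 -2.00e-03] q7 0.29 F [ 0.1 -0.9  0.3] w 0.0555
  [-0.13  0.24  7.98] turn [-0.002 -0.002  0.   ]
```

Grip the post and shut: travel 89 mm in tool −y.

play_rows --pt "0 0.2 3 0 0 0 0.3" --pt "0 0.2 6 0 0 0 0.3" --pt "0 0.2 7.8 0 0 0 0.3" --pt "0 0.2 7.8 0 0 0 0.3" --pt "0 0.2 7.8 0 0 0 0.3"

```text
clock: 48.75
position: [0.4456, 0.4107, 0.0879]
tool_rot: [3.141, 0.0, -3.124]
force: [0.4, -0.5, 0.5]
grip_width: 0.0555
finger_force: 0.0
```

play_rows --pt "0 0 0 0 0 0 -1" --pt "0 0 0 0 0 0 -1" --pt "0 0 0 0 0 0 -1" --pt "0 0 0 0 0 0 -1" --pt "0 0 0 0 0 0 -1" --squeeze 40

```text
clock: 49.25
position: [0.4458, 0.4092, 0.0877]
tool_rot: [-3.14, 0.001, -3.124]
force: [-1.0, -10.0, 11.5]
grip_width: 0.0164
finger_force: 39.4
```

play_rows --pt "0 -0.9 0 0 0 0 -1" --pt "0 -1.8 0 0 0 0 -1" --pt "0 -2.7 0 0 0 0 -1" --pt "0 -3.6 0 0 0 0 -1" --pt "0 -4.5 0 0 0 0 -1"

```text
clock: 49.75
position: [0.4465, 0.3666, 0.0878]
tool_rot: [3.138, 0.001, -3.123]
force: [2.2, 8.7, 0.5]
grip_width: 0.0169
finger_force: 40.5
```

play_rows --pt "0 -0.9 0 0 0 0 -1" --pt "0 -1.8 0 0 0 0 -1" --pt "0 -2.7 0 0 0 0 -1" --pt "0 -3.4 0 0 0 0 -1" --pt "0 -4 0 0 0 0 -1"

```text
clock: 50.25
position: [0.4471, 0.3265, 0.0878]
tool_rot: [3.138, 0.001, -3.123]
force: [0.2, 7.8, -0.2]
grip_width: 0.017
finger_force: 40.7
```

play_rows --pt "0 -0.2 0 0 0 0 -1" --pt "0 -0.3 0 0 0 0 -1" --pt "0 -0.4 0 0 0 0 -1" --pt "0 -0.5 0 0 0 0 -1" --pt "0 -0.5 0 0 0 0 -1"

```text
clock: 50.75
position: [0.4472, 0.3215, 0.0877]
tool_rot: [3.139, 0.001, -3.123]
force: [-0.7, 4.7, 3.2]
grip_width: 0.0165
finger_force: 40.9
```

play_rows --pt "0 -0.1 0 0 0 0 -1" --pt "0 -0.2 0 0 0 0 -1" --pt "0 -0.25 0 0 0 0 -1" --pt "0 -0.3 0 0 0 0 -1" --pt "0 -0.3 0 0 0 0 -1"

```text
clock: 51.25
position: [0.4472, 0.3202, 0.0878]
tool_rot: [3.136, 0.002, -3.122]
force: [1.5, 15.5, -5.8]
grip_width: 0.0169
finger_force: 40.2
```

```bash
python3 vise.py|head -2
```

```text
[0.4472 0.3202 0.0878] [ 1.5  15.49 -5.75] [ 3.136e+00  2.000e-03 -3.122e+00] [-0.2   0.71 -0.74  1.89  0.65  0.8   0.29]
post [296 234  45  87] 3164 ztop 0.1172 [447.4 321.1] [18.  16.7] 1.2
```

Stop reached at 89.1 mm. One firm nudge, then release and retreat up.

play_rows --pt "0 -0.1 0 0 0 0 -1" --pt "0 -0.2 0 0 0 0 -1" --pt "0 -0.2 0 0 0 0 -1" --pt "0 -0.2 0 0 0 0 -1" --pt "0 -0.2 0 0 0 0 -1"

```text
clock: 51.8
position: [0.4472, 0.3201, 0.0879]
tool_rot: [3.133, 0.002, -3.121]
force: [4.1, 26.6, -15.5]
grip_width: 0.0168
finger_force: 39.9
```

play_rows --pt "0 0.3 0 0 0 0 -0.2" --pt "0 0.3 0 0 0 0 0.2" --pt "0 0.3 0 0 0 0 0.2" --pt "0 0.3 -2 0 0 0 0.2" --pt "0 0.3 -5 0 0 0 0.2"

```text
clock: 52.3
position: [0.4463, 0.3173, 0.1364]
tool_rot: [-3.14, -0.002, -3.123]
force: [1.3, 0.2, 0.3]
grip_width: 0.0512
finger_force: 0.0
```

play_rows --pt "0 0 -4 0 0 0 0.2" --pt "0 0 -8 0 0 0 0.2" --pt "0 0 -12 0 0 0 0.2" --pt "0 0 -12 0 0 0 0.2" --pt "0 0 -12 0 0 0 0.2"

```text
clock: 52.8
position: [0.4473, 0.3179, 0.2575]
tool_rot: [3.142, 0.002, -3.124]
force: [0.2, -0.5, -0.3]
grip_width: 0.0512
finger_force: 0.0
```

```bash
python3 vise.py; python3 tins.py top scene
```

```text
[0.4473 0.3179 0.2575] [ 0.24 -0.49 -0.29] [ 3.142e+00  2.000e-03 -3.124e+00] [-0.09  0.5  -0.89  1.74  0.43  1.11  0.47]
post [311 166  20  30] 490 ztop 0.1175 [447.7 320.8] [16.6 16.1] -45.3
jaw [225 111 111 119] 11864 z 0.0665 [448.8 282.3] [119.8 106.5] 0.5
[0.447  0.3176 0.2566] [ 0.25 -0.59 -0.23] [-3.141  0.    -3.124] [-0.09  0.5  -0.89  1.74  0.43  1.11  0.47]
top [119  91  77  60] 648 z 0.0677 [812.7 337. ] [188.1 121.5] -70.3
top [394  91  95  59] 2177 z 0.0583 [ 804.7 -386.3] [234.  157.1] 81.5
top [408 185  38  23] 836 z 0.0682 [ 620.1 -335.2] [91.6 54.1] 89.2
top [350 189  38  24] 828 z 0.0684 [ 611.  -189.6] [91.3 55.3] 89.7
top [409 218  39  23] 850 z 0.0682 [ 536.4 -334.6] [91.8 55. ] 89.6
top [351 223  38  23] 835 z 0.0685 [ 526.  -189.8] [89.8 54.9] 89.2
top [153 244  50  50] 2155 z 0.0693 [448.7 285.2] [119.  107.6] -0.1
top [352 258  39  23] 853 z 0.0684 [ 440.5 -190.4] [90.7 53.3] 89.2
scene [262 122  29  25] 408 z 0.0675 [ 535.7 -338. ] [94.6 57.3] 88.8
scene [310 128  30  26] 416 z 0.067 [ 440.6 -191.7] [92.7 58.1] -88.4
scene [244 135  29  27] 431 z 0.0673 [ 619.8 -339. ] [92.9 56.5] -89.1
scene [293 141  30  27] 442 z 0.0673 [ 524.6 -192.9] [92.3 57.6] 88.7
scene [182 150  64  60] 1212 z 0.0579 [ 800.7 -387.1] [226.8 156.9] 78.7
scene [276 156  30  28] 464 z 0.0673 [ 610.7 -191.3] [92.7 55.5] -89.7
scene [413 198  51  49] 1253 z 0.0671 [449.4 279.9] [123.3 106.7] 0.7
scene [341 301  57  35] 163 z 0.0692 [818.1 284.8] [160.1  53.4] -24.3
scene [388 311  27  67] 181 z 0.0691 [817.8 404.5] [160.3  53.6] 25.2
```

View pics/scene_last.png

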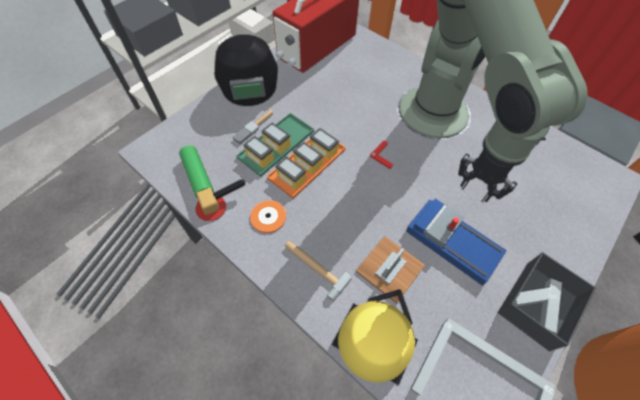

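The picture shows two tins in the green tray (275,140), three in the orange tray (307,157), and the bracket upright on the board (390,265). The vise is shut (440,222), the tools are where they were, and the arm is clear.

```bash
python3 -c "
from workcell import bot
print(bot.job_done())"
```

```text
the job is handed in; nothing more can be done
None
```

The job is handed in at about 53 s: the bracket stands upright on the board, the vise jaw is fully shut, and all five tins are flat in the trays, two full in green and three empty in orange.

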